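# Uncap the compasses and start the swing

## Task

Lift the yellow transit cap off every compass that still wears one and send each cap down the chute into the crate, without reaching over the crate yourself. When all the caps are in the crate, start the swing on the control box: press each key fully down by itself, the red north key first, then the three white ones clockwise round from it, and the green record key in the middle last. Leave everything else on the bench where it is.

Things in the scene. Friction and masses are not known exactly. Their poses are not given: they have to be found in the camera images.
- cap_1_mid (a point): yellow plastic transit cap, 0.09 kg, loose on the black compass; absent if that is bare. Round shell 92 mm across, 20 mm high, roof 4 mm, wall 3 mm; on the roof a straight finger rib 60 long, 20 wide, 28 mm high; 48 mm in all. Point: on its axis, half-way up (24 mm above the skirt's edge). z points out of the roof, x along the rib, y across it (to pinch it).
- cap_2_mid (a point): cap like cap_1, on the white compass; absent if that is bare. All five compasses are clamped down: flange 96 mm across, chrome bezel 80 mm across, flat glass 58 mm above the bench. A cap's roof rests on the bezel and its skirt hangs 16 mm down round it with 3 mm play, its edge 42 mm above the bench.
- cap_3_mid (a point): cap like cap_1, on the grey compass; absent if that is bare
- cap_4_mid (a point): cap like cap_1, on the blue compass; absent if that is bare
- cap_5_mid (a point): cap like cap_1, on the green compass; absent if that is bare
- chute_mouth (a point): fixed sheet-metal chute: middle of the upper edge of its smooth floor, 225 mm above the bench. The floor (136 mm wide, side walls 45 mm, open at the top end) falls at 36 degrees along this point's -y for 170 mm, measured level, into a slatted crate on the bench: 262 x 262 mm inside, rim 100 mm high, its middle 295 mm along -y. x is across, z up. A cap let go in it slides down.
- box: swing control box fixed to the bench, grey with a bright top panel, 190 x 190 mm, panel 60 mm above the bench; origin at the centre of its underside. Five spring keys stand on the panel: the middle one and four round it, 56 mm from the middle.
- key_north_top (a point): centre of the top of the north key: red, at the box's own +x edge (beside a red mark); round, 28 mm across, its top 82 mm above the bench; moves down with the key
- key_north (a joint): travel of the north key, m: 0 up, 0.006 fully down, which takes 5 N; springs back
- key_east_top (a point): centre of the top of the east key: white, the next one clockwise from the red key seen from above (box -y); round, 28 mm across, its top 82 mm above the bench; moves down with the key
- key_east (a joint): travel of the east key, m: 0 up, 0.006 fully down, which takes 5 N; springs back
- key_south_top (a point): centre of the top of the south key: white, opposite the red key (box -x); round, 28 mm across, its top 82 mm above the bench; moves down with the key
- key_south (a joint): travel of the south key, m: 0 up, 0.006 fully down, which takes 5 N; springs back
- key_west_top (a point): centre of the top of the west key: white, the third clockwise from the red key (box +y); round, 28 mm across, its top 82 mm above the bench; moves down with the key
- key_west (a joint): travel of the west key, m: 0 up, 0.006 fully down, which takes 5 N; springs back
- key_record_top (a point): centre of the top of the record key: green, in the middle of the other four; round, 28 mm across, its top 82 mm above the bench; moves down with the key
- key_record (a joint): travel of the record key, m: 0 up, 0.006 fully down, which takes 5 N; springs back
- quad_ball_1: black iron quadrant ball, 90 mm in diameter on a short foot, 98 mm high, 2.6 kg; origin under its foot; a bystander, loose
- quad_ball_2: the other black iron quadrant ball, the same; a bystander, loose
- bezel: spare chrome compass bezel, a flat ring 110 mm across and 12 mm high; origin at the centre of its underside; a bystander, loose
- shadow_pin: brass shadow pin standing on its round foot, 56 mm across and 108 mm high; origin under the foot; a bystander, loose
- teak_block: dark teak mounting block, 60 x 120 x 35 mm; origin at the centre of its underside; a bystander, loose
- driver: brass screwdriver lying on the bench; origin under its middle; a bystander, loose
- fluid_jar: closed jar, 64 mm across and 85 mm high; origin at the centre of its underside; a bystander, loose
Mind the look-alikes: they are no part of the job. Leave any orange, pink or purple look-alike of the part that bears cap_4_mid alone.

How it is judged (in metres and radians):
On the way, in this order (a step that is already met when the one before it is completed fails the run):
1. every cap is off its compass and lies in the crate (x of cap_1_mid in the frame of chute_mouth between -0.13 and 0.13 m and y of cap_1_mid in the frame of chute_mouth between -0.425 and -0.165 m and z of each of cap_1_mid, cap_2_mid, cap_3_mid, cap_4_mid, cap_5_mid in the frame of chute_mouth below -0.1 m and x of cap_2_mid in the frame of chute_mouth between -0.13 and 0.13 m and y of cap_2_mid in the frame of chute_mouth between -0.425 and -0.165 m and x of cap_3_mid in the frame of chute_mouth between -0.13 and 0.13 m and y of cap_3_mid in the frame of chute_mouth between -0.425 and -0.165 m and x of cap_4_mid in the frame of chute_mouth between -0.13 and 0.13 m and y of cap_4_mid in the frame of chute_mouth between -0.425 and -0.165 m and x of cap_5_mid in the frame of chute_mouth between -0.13 and 0.13 m and y of cap_5_mid in the frame of chute_mouth between -0.425 and -0.165 m), for 0.2 s.
2. the north key is pressed down, alone (value of joint key_north above 0.0045 m and value of joint each of key_east, key_south, key_west, key_record below 0.002 m), for 0.1 s.
3. the east key is pressed down, alone (value of joint key_east above 0.0045 m and value of joint each of key_north, key_south, key_west, key_record below 0.002 m), for 0.1 s.
4. the south key is pressed down, alone (value of joint key_south above 0.0045 m and value of joint each of key_north, key_east, key_west, key_record below 0.002 m), for 0.1 s.
5. the west key is pressed down, alone (value of joint key_west above 0.0045 m and value of joint each of key_north, key_east, key_south, key_record below 0.002 m), for 0.1 s.
6. the record key is pressed down, alone (value of joint key_record above 0.0045 m and value of joint each of key_north, key_east, key_south, key_west below 0.002 m), for 0.1 s.
At the end, for the whole second after the job is handed in: Every cap that was there lies at rest inside the crate (its centre within the crate's inner walls and below 125 mm above the bench), and all five keys have sprung back up (less than 2 mm down) (all of step 1 and linear speed of each of cap_1, cap_2, cap_3, cap_4, cap_5 below 0.05 m/s and value of joint each of key_north, key_east, key_south, key_west, key_record below 0.002 m); the robot touches nothing.
It fails at once if a bystander is shoved more than 50 mm from its place (distance of any of quad_ball_1, quad_ball_2, bezel, shadow_pin, teak_block, driver, fluid_jar from where it was at the start of the episode above 0.05 m).
It fails at once if the gripper reaches into the crate or low over it instead of using the chute (x of the grasp point in the frame of chute_mouth between -0.14 and 0.14 m and y of the grasp point in the frame of chute_mouth between -0.435 and -0.2 m and z of the grasp point in the frame of chute_mouth below 0.08 m).
Of cap_1, cap_2, cap_3, cap_4, cap_5 only 3 to 5 are there at a start; the rules pass over those that are not, and their reading is None.
At some moment in a run one of cap_1, cap_2, cap_3, cap_4, cap_5 may be knocked a few centimetres aside while the robot is not near it.
Once in a run the grip may slacken for a moment while it holds something.
It also fails if it takes over 210 s, if anything falls off the work surface, if the arm or the gripper's body presses on something with over 40 N, if the wrist force passes 120 N, or if a joint passes its speed limit or range.

## Robot

A 6-joint arm with a two-finger parallel gripper is mounted at the origin on the work surface. World frame = base frame: x ahead of the robot, y to its left, z up, the work surface at z = 0. Lengths are in mm, angles in rad, forces in N, time in s.
With the tool pointing down it reaches from about 300 to 775 mm from the base axis. Payload 14.6 kg.
Tool frame: the origin (TCP) lies on the centre line of the jaws, within the pads' length; the fingertips stand tcp_to_tips ahead of it and the grasp point (between the pads) lies 11 mm behind it (tcp_to_tips is the distance from the TCP to the fingertips, in mm); z points along the fingers, y is the direction in which the jaws open and shut (so a half turn about z gives the same grasp; the last joint's range is limited). The gripper opens to 94 mm and grips with 3 to 60 N. Pads are 16 mm wide; open, the fingers measure 119 mm over their backs; the gripper's body (75 mm by 177 mm) begins 78 mm behind the grasp point.
Start: joints at [-1.296, 0.3, 1.521, -0, 1.321, -0.067], TCP at [184.344, -518.176, 176.146] pointing down, gripper open.
Joint ranges: [-3.03, 3.03], [-0.79, 2.21], [0.23, 2.52], [-1.04, 4.18], [0, 3.07], [-2.55, 2.55]. Speed limits (rad/s): [2.22, 2.22, 2.57, 3.14, 3.14, 3.14].

## Interface

Orientations are given as a rotation vector (axis times angle).
In Python, from workcell import get_obs, get_image, sign_off, tcp_to_tips gives the robot as it stands.
- The arm moves only by the shell command python3 -m creep 'ROWS' [FORCE]. ROWS is JSON, a list of rows, each a list of 7 numbers: the shift along the tool's x, y, z in mm, then the turn, a rotation vector about the tool's x, y, z in degrees, then the opening, from 0 (shut) to 1 (fully open). A call has exactly 5 rows; each row shifts and turns the commanded pose from where the row before left it, along the tool's axes as they then stand; what a row does not reach is not made up. A row lasts 1/8 s, in which the tool goes at most 62.5 mm and 10.7 degrees, less where a joint would pass 70% of its speed; a pose out of reach is approached as far as the arm can. A call is refused whole if a number of a shift passes 62.5 or a number of a turn 10.7, either way. A call with a gripper value outside its range is refused whole. The fingers move at their own pace and stop on an object; FORCE is the grip in N (left out, the last holds). Time passes only in rows, so rows that do not move let the fingers close, or fill a call up. It gives the time, the measured TCP pose, the force and the opening at its end, in the units of the state.
- get_obs(): the state, without advancing time (a new reading comes with each control period).
- get_image(name): name is "scene" or "top" or "wrist"; returns a dict with "img" (384x512x3 uint8, red, green, blue), "vertical_fov" (degrees; the focal length in pixels is half the picture's height over the tangent of half this angle, whatever the lens; pixels are square), "cx", "cy" (the principal point, pixels), "eye" and "rotation" of the camera in the world. Camera axes: x right, y down, z forward; pixel columns grow to the right and rows downward; lengths in mm; the calibration is good to about 2 mm. A picture is of the moment at which its call begins. There is no depth.
- sign_off(): hands the job in, once; it reports no verdict.
The state is a dict: "t": time; "joint_pos": joint angles; "joint_vel": joint speeds; "joint_efforts": joint torques, N m; "tool_pos": TCP position; "eef_rot": TCP orientation; "contact_force": force on the tool from outside, world axes, zero at the start; "moment": the same for the moment, N m; "gripper_width": finger opening in mm.
Only numpy, scipy, OpenCV 4.12 (cv2) and the standard library are available. Lean on these libraries where they do the work, as an engineer would, in place of code of your own. Each camera call takes 0.05 s, during which the arm holds its last target.

## Working session

There is one attempt and no reset: what is moved stays moved. The work goes in short steps, Python scripts to look and compute and a shell command to move; the robot and the scene stay as the last step left them, time stands still between calls to the robot, and variables do not carry over. Pictures are saved under pics/ and viewed, and the job is handed in when it is done.

```bash
ls -la; mkdir -p pics; python3 - <<'E'
from workcell import get_obs, get_image, tcp_to_tips
import cv2
print(tcp_to_tips)
o=get_obs()
for k,v in o.items(): print(k,v)
for n in ("scene","top","wrist"):
    d=get_image(n); cv2.imwrite(f"pics/{n}0.png",d["img"][:,:,::-1])
    print(n,{k:v for k,v in d.items() if k!="img"})
E
```

```text
total 12
drwxr-xr-x  3 agent agent 4096 Dec  7 03:26 .
drwxr-xr-x 23 root  root  4096 Dec  7 03:26 ..
drwxr-xr-x  2 agent agent 4096 Dec  7 03:26 pics
8.0
t 0.0
joint_pos [-1.29561876e+00  3.00462543e-01  1.52157890e+00 -3.77957740e-05
  1.32068031e+00 -6.66355727e-02]
joint_vel [-0.00096159  0.00107404  0.0005892  -0.00034188 -0.00015183  0.00093749]
joint_efforts [ 2.00848626e-03 -5.31809449e+01 -3.52735913e+01  7.08672800e-02
  2.43178447e-02 -7.34999594e-05]
tool_pos [ 184.24704867 -517.91265105  175.59196014]
eef_rot [-3.09471738e+00 -5.34132983e-01  2.41714850e-04]
contact_force [-0.02619239 -0.22548572  0.5072124 ]
moment [-0.00626189 -0.02805873 -0.02129091]
gripper_width 93.66213517926116
scene {'vertical_fov': 49.88890359978049, 'cx': 250.60540534487185, 'cy': 187.17291270183765, 'eye': array([1036.84003424,  930.23831814,  825.07382262]), 'rotation': array([-0.60976288, -2.48830253,  1.36847647])}
top {'vertical_fov': 48.038815665850485, 'cx': 256.68336126497826, 'cy': 189.46998602450276, 'eye': array([ 321.98056096,  -16.32432168, 1472.56210588]), 'rotation': array([-2.12822782,  2.1465824 , -0.16874326])}
wrist {'vertical_fov': 65.52126381873974, 'cx': 257.78647908690334, 'cy': 192.12574980711096, 'eye': array([ 260.31757561, -490.68787124,  383.86830281]), 'rotation': array([ 2.37243285, -1.67522708, -0.23522658])}
```

View pics/top0.png

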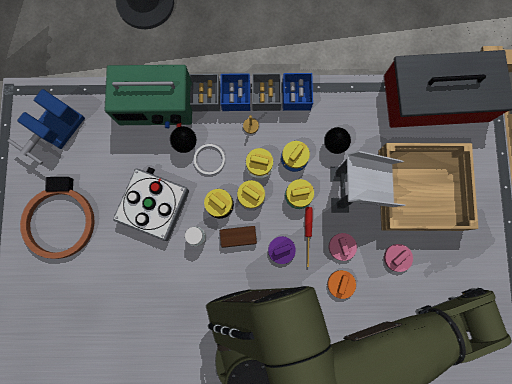

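View pics/scene0.png

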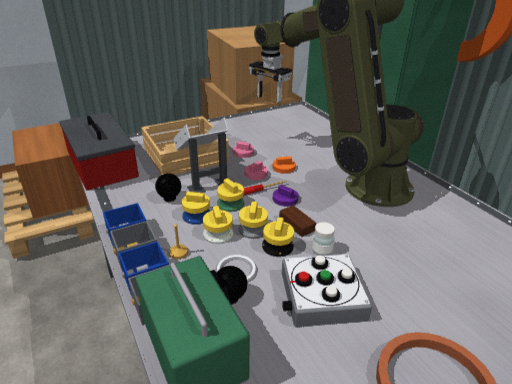

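View pics/wrist0.png

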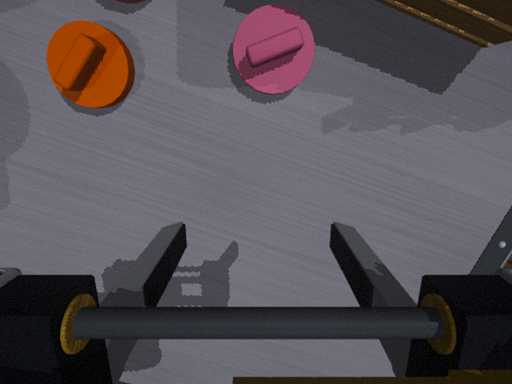

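All five compasses wear yellow caps, at about (259,161), (295,154), (251,194), (218,204) and (300,193) in the top view. The look-alikes to leave alone there are purple (282,250), pink (343,247) and (398,258), and orange (342,284). The chute is at about (365,180), the crate at (430,187) and the box at (150,203).

```bash
cat > h.py <<'E'
import numpy as np, cv2
from scipy.spatial.transform import Rotation as R
from workcell import get_obs, get_image, tcp_to_tips
def cam(n):
    d=get_image(n); d['f']=d['img'].shape[0]/2/np.tan(np.radians(d['vertical_fov']/2)); d['R']=R.from_rotvec(d['rotation']).as_matrix(); return d
def ray(d,u,v):
    r=d['R']@np.array([(u-d['cx'])/d['f'],(v-d['cy'])/d['f'],1]); return r/np.linalg.norm(r)
def onz(d,u,v,z):
    r=ray(d,u,v); return d['eye']+r*(z-d['eye'][2])/r[2]
def proj(d,p):
    c=d['R'].T@(np.asarray(p,float)-d['eye']); return np.array([d['cx']+d['f']*c[0]/c[2],d['cy']+d['f']*c[1]/c[2]])
def tri(l):
    A=np.zeros((3,3));b=np.zeros(3)
    for d,u,v in l:
        r=ray(d,u,v);M=np.eye(3)-np.outer(r,r);A+=M;b+=M@d['eye']
    p=np.linalg.solve(A,b)
    return p,[np.linalg.norm((np.eye(3)-np.outer(ray(d,u,v),ray(d,u,v)))@(p-d['eye'])) for d,u,v in l]
def save(n,img,box=None,s=1):
    if box: x0,y0,x1,y1=box; img=img[y0:y1,x0:x1]
    cv2.imwrite('pics/'+n+'.png',cv2.resize(img[:,:,::-1],None,fx=s,fy=s,interpolation=cv2.INTER_CUBIC))
def hsv(d): return cv2.cvtColor(d['img'],cv2.COLOR_RGB2HSV)
def yellow(d): return cv2.inRange(hsv(d),(22,120,60),(34,255,255))
def blobs(m,amin=100):
    n,l,s,c=cv2.connectedComponentsWithStats(m); return [(c[i],s[i],l==i) for i in range(1,n) if s[i][4]>=amin]
def tool():
    o=get_obs(); return np.array(o['tool_pos']),R.from_rotvec(o['eef_rot']).as_matrix(),o
E
python3 - <<'E'
from h import *
t=cam('top');s=cam('scene')
save('topz',t['img'],(100,100,500,300),2); save('scenez',s['img'],(130,100,390,330),3)
print('home tool y axis',tool()[1])
for n,d in(('top',t),('scene',s)):
    for c,st,m in blobs(yellow(d)):print(n,c.round(1),st,onz(d,*c,70).round(0))
E
```

```text
home tool y axis [[ 9.42150454e-01  3.35190242e-01 -1.57040475e-04]
 [ 3.35190278e-01 -9.42150326e-01  4.89863531e-04]
 [ 1.62417406e-05 -5.14163589e-04 -9.99999868e-01]]
top [295.5 154. ] [282 141  28  27 577] [ 667. -145.   70.]
top [259.1 161.5] [246 148  27  28 584] [642. -23.  70.]
top [299.7 192.7] [286 179  28  28 600] [ 536. -156.   70.]
top [250.7 193.8] [237 180  28  28 611] [533.   5.  70.]
top [217.8 202.3] [204 189  29  28 610] [506. 113.  70.]
scene [229.8 190.5] [217 178  27  24 468] [ 549. -139.   70.]
scene [195.2 202.2] [182 191  28  23 507] [ 678. -126.   70.]
scene [266.5 224.7] [ 239  201   55   45 1226] [532.  83.  70.]
scene [217.2 220.1] [203 206  30  27 589] [654.  -6.  70.]
```

View pics/topz.png

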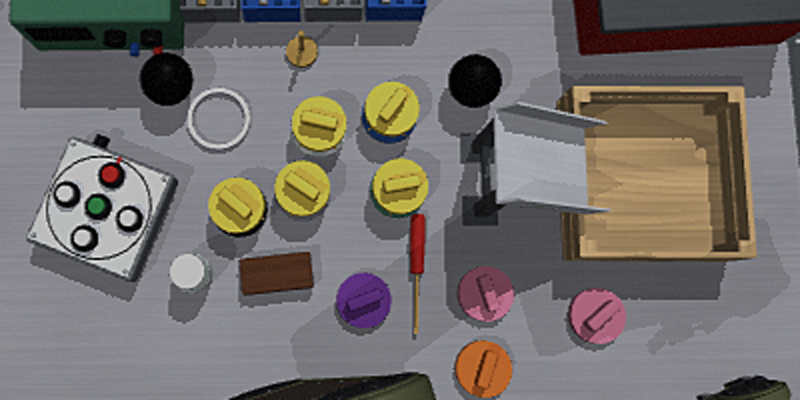

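View pics/scenez.png

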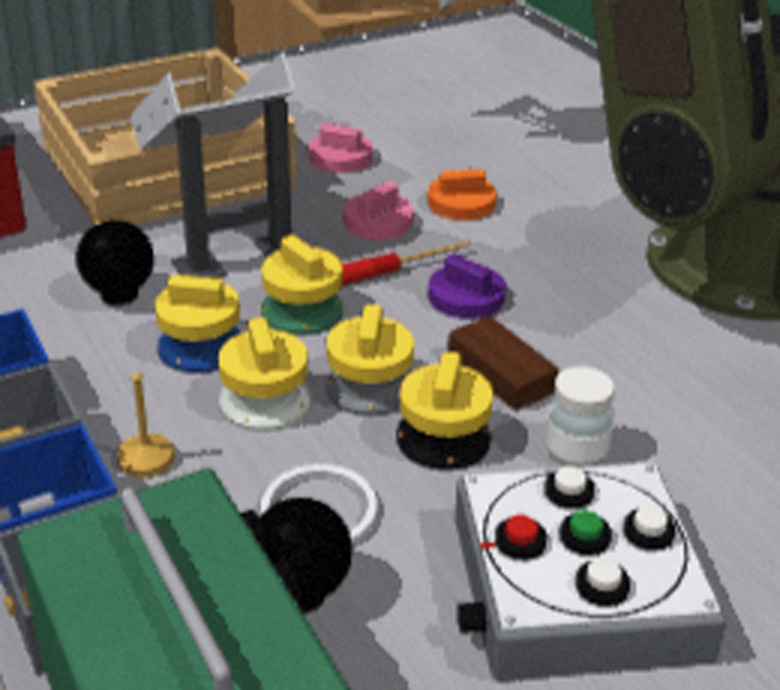

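```bash
python3 - <<'E'
from h import *
t=cam('top');s=cam('scene')
save('tc',t['img'],(325,140,415,215),8); save('sc',s['img'],(165,105,245,170),9)
E
```

```text
(no output)
```

View pics/tc.png

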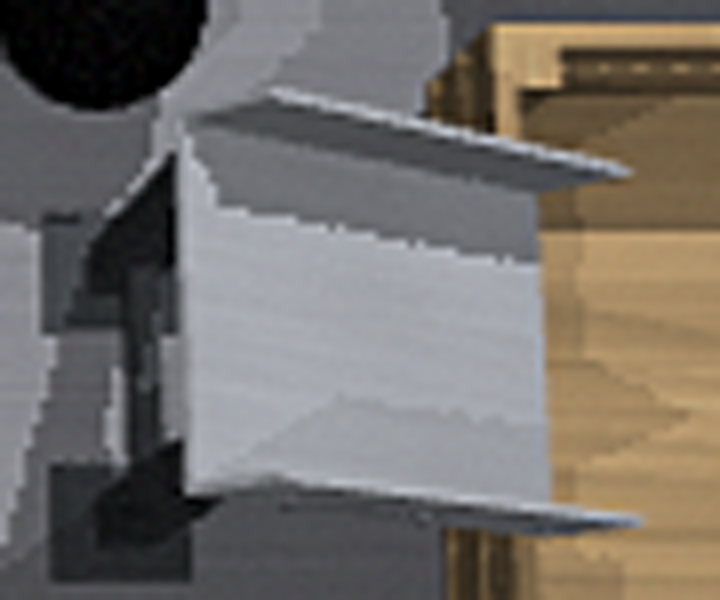

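View pics/sc.png

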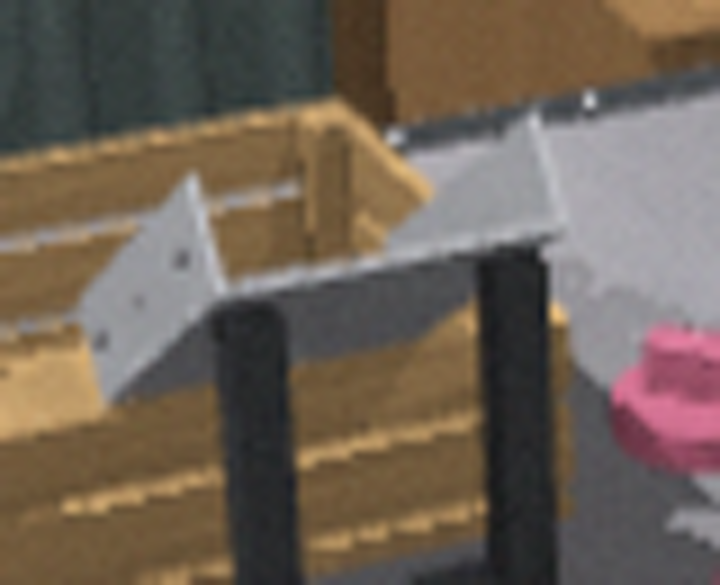

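```bash
python3 - <<'E'
from h import *
t=cam('top');s=cam('scene')
A,ra=tri([(t,347.5,156.3),(s,189.7,137.6)]);B,rb=tri([(t,348.4,201.5),(s,227,131.1)])
print('chute',A.round(1),B.round(1),ra,rb,np.linalg.norm(A-B))
x=(A-B)[:2];print('mid',(A+B)/2,'x-axis ang',np.degrees(np.arctan2(x[1],x[0])))
# low end
print([onz(t,*p,101.5).round(0) for p in [(325+538/8,140+185/8),(325+550/8,140+500/8)]])
# crate outer? key blobs
for n,d in(('top',t),('scene',s)):
    H=hsv(d)
    for nm,lo,hi in(('red',(0,150,60),(6,255,255)),('green',(55,100,40),(85,255,255)),('white',(0,0,200),(180,40,255))):
        m=cv2.inRange(H,lo,hi)
        for c,st,_ in blobs(m,8):
            if st[4]<300: print(n,nm,c.round(1),st[2:],onz(d,*c,82).round(0))
E
```

```text
chute [ 623.3 -287.4  218.9] [ 486.7 -284.4  216.1] [np.float64(1.9041198856543902), np.float64(1.9041198856544679)] [np.float64(0.8920016626768904), np.float64(0.8920016626769434)] 136.58398652950993
mid [ 554.98879916 -285.90353492  217.46891771] x-axis ang -1.2291311859173382
[array([ 625., -456.,  102.]), array([ 496., -453.,  102.])]
top red [178.4 124.8] [ 4  4 11] [767. 246.  82.]
top red [154.7 186.6] [ 9  8 58] [558. 319.  82.]
top red [308.3 221.5] [  7  30 190] [ 439. -180.   82.]
top green [147.8 202.3] [ 9  8 60] [506. 340.  82.]
top green [289.6 203.6] [ 8  9 14] [ 498. -121.   82.]
top green [299.8 207.3] [10  3 16] [ 486. -154.   82.]
top white [214.2 146.4] [15  9 20] [692. 125.  82.]
top white [208.5 170.4] [27 10 37] [611. 144.  82.]
top white [151.5 179.9] [12  5 19] [581. 330.  82.]
top white [168.1 187.5] [7 8 8] [555. 275.  82.]
top white [132.5 195.9] [ 6  7 14] [528. 391.  82.]
top white [142.8 199.8] [ 7 10 12] [515. 357.  82.]
top white [122.  205.5] [1 8 8] [497. 424.  82.]
top white [163.4 206.1] [7 3 8] [494. 289.  82.]
top white [134.3 221.3] [ 4  9 11] [445. 382.  82.]
top white [166.5 219.1] [6 6 8] [451. 278.  82.]
top white [129.8 223. ] [6 6 8] [440. 396.  82.]
top white [148.2 230.2] [10  2 13] [416. 336.  82.]
scene red [252.5 189.1] [ 20  10 115] [486. -95.  82.]
scene red [303.3 276.2] [12 10 86] [563. 323.  82.]
scene green [315.3   1.5] [ 4  5 15] [-2091. -3376.    82.]
scene green [230.6 204.7] [ 26  12 203] [590. -45.  82.]
scene green [325.  274.7] [11 10 89] [511. 344.  82.]
scene white [324.4 227.6] [ 18  12 173] [397. 186.  82.]
scene white [211.3 237.9] [19 11 58] [709.  78.  82.]
scene white [238.7 262.5] [ 38  24 145] [685. 204.  82.]
scene white [293.1 263.4] [ 24  24 172] [560. 272.  82.]
scene white [319.7 258.5] [10  6 51] [487. 288.  82.]
scene white [357.8 297.9] [ 28  23 202] [488. 443.  82.]
scene white [304.  301.6] [ 34  23 224] [608. 393.  82.]
```

```bash
python3 -m creep '[[42,-34,-16,0,0,0,1],[42,-34,-16,0,0,0,1],[42,-34,-16,0,0,0,1],[42,-34,-16,0,0,0,1],[42,-34,-16,0,0,0,1]]' 30
python3 -m creep '[[42,-34,-16,0,0,0,1],[42,-34,-16,0,0,0,1],[42,-34,-16,0,0,0,1],[42,-34,-16,0,0,0,1],[42,-34,-16,0,0,0,1]]'
python3 - <<'E'
from h import *
w=cam('wrist'); print(tool()[0],w['eye']); save('w1',w['img'],s=1.5)
E
```

```text
t: 1.08
tool_pos: [325.8, -286.0, 256.8]
eef_rot: [3.096, 0.534, 0.0]
contact_force: [0.6, 0.1, 0.5]
gripper_width: 94.2
t: 1.7
tool_pos: [466.7, -55.3, 336.9]
eef_rot: [3.096, 0.534, 0.001]
contact_force: [0.9, -1.4, -0.1]
gripper_width: 94.2
[468.95939294 -51.25969044 338.3679206 ] [542.56993045 -27.84386384 545.12785206]
```

View pics/w1.png

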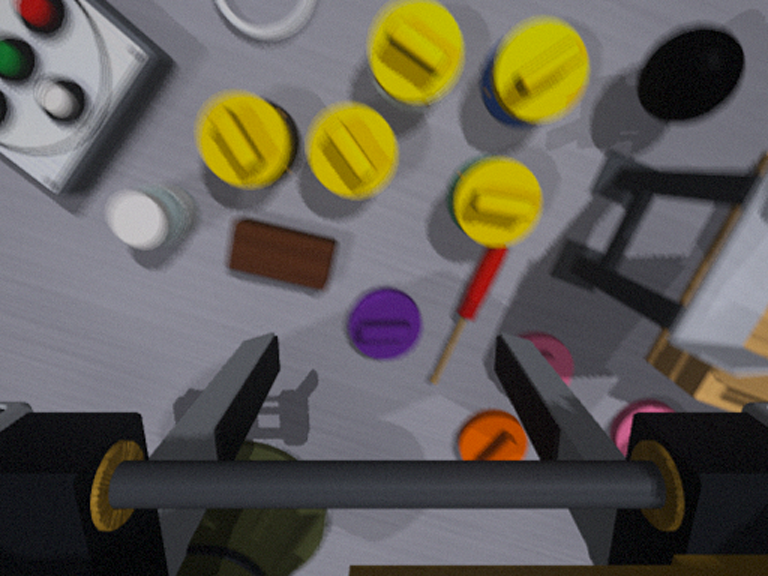

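```bash
cat >> h.py <<'E'
def caps(d,z=58,amin=500):
    m=yellow(d); out=[]
    for c,st,mm in blobs(m,amin):
        cs,_=cv2.findContours(mm.astype(np.uint8),cv2.RETR_EXTERNAL,cv2.CHAIN_APPROX_NONE)
        (cx,cy),ax,an=cv2.fitEllipse(max(cs,key=len)); out.append((np.array([cx,cy]),ax,an,mm))
    return out
E
python3 - <<'E'
from h import *
w=cam('wrist');t=cam('top');print(tool()[0])
W=caps(w);T=caps(t,amin=300)
for c,ax,an,m in W:
    p=onz(w,*c,58)
    b=min(T,key=lambda q:np.linalg.norm(onz(t,*q[0],58)-p)); q,r=tri([(w,*c),(t,*b[0])])
    print(c.round(1),np.round(ax,1),'w62',p.round(0),'t62',onz(t,*b[0],58).round(0),'tri',q.round(0),np.round(r[0],1))
save('w2',w['img'],(120,0,400,190),2.85)
E
```

```text
[466.76302625 -55.45773068 336.32544723]
[281.5  39.9] [60.9 68.2] w62 [647. -25.  58.] t62 [658. -23.  58.] tri [565. -23. 450.] 1.3
[363.4  53.5] [59.9 69. ] w62 [ 672. -148.   58.] t62 [ 670. -147.   58.] tri [ 669. -146.   65.] 1.0
[168.   98.2] [58.4 63.1] w62 [510. 113.  58.] t62 [508. 114.  58.] tri [509. 116.  47.] 0.2
[239.3 105.5] [57.8 60.4] w62 [538.   4.  58.] t62 [508. 114.  58.] tri [524.  61.  36.] 57.0
[334.5 139.3] [56.4 58.4] w62 [ 540. -158.   58.] t62 [ 670. -147.   58.] tri [561. -87. 416.] 32.3
```

View pics/w2.png

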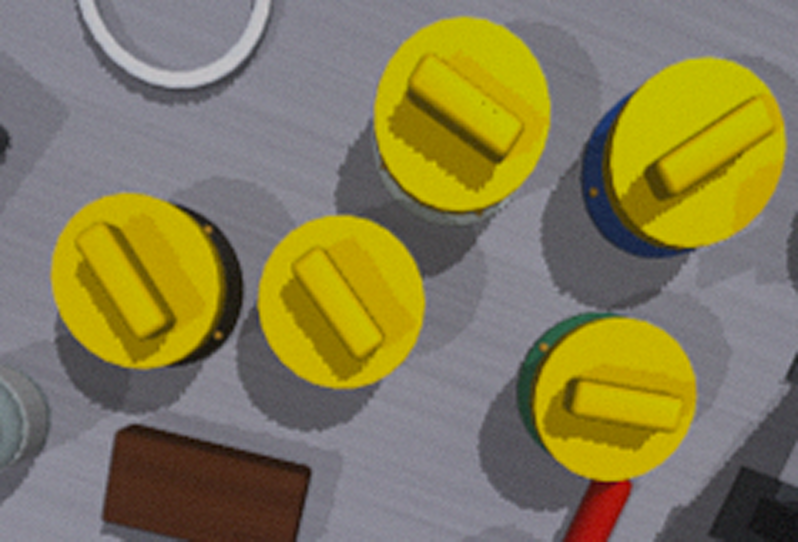

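```bash
cat >> h.py <<'E'
def rib(d,a,b,z=90):
    A=onz(d,*a,z);B=onz(d,*b,z);c=(A+B)/2;v=B-A
    return c,np.degrees(np.arctan2(v[1],v[0]))%180,np.linalg.norm(v)
def togo(target,yaw):
    # shift in tool axes if done with present orientation; turn about tool z (positive = clockwise from above)
    p,M,o=tool(); cur=np.degrees(np.arctan2(M[1,0],M[0,0])); dy=(yaw-cur+90)%180-90
    d=M.T@(np.asarray(target,float)-p)
    print('tcp',p.round(1),'yaw',cur.round(1),'j',np.round(o['joint_pos'],2),'tool shift',d.round(1),'turn tz',(-dy).round(1), 'tilt z',M[:,2].round(3),'grip',round(o['gripper_width'],1))
E
python3 - <<'E'
from h import *
w=cam('wrist')
for n,a,b in(('green',(575,394),(680,411)),('blue',(655,180),(770,108)),('white',(420,75),(512,140)),('grey',(305,258),(370,348)),('black',(88,235),(158,328))):
    f=lambda p:(120+p[0]/2.85,p[1]/2.85)
    c,an,L=rib(w,f(a),f(b));print(n,c.round(0),'rib angle',an.round(1),'len',L.round(0))
    togo((c[0],c[1],150),an)
E
```

```text
green [ 538. -163.   90.] rib angle 100.7 len 57.0
tcp [466.1 -56.6 335.9] yaw 19.7 j [-0.2   0.04  1.46 -0.    1.64  1.03] tool shift [ 31.8 123.8 185.9] turn tz -81.0 tilt z [-0. -0. -1.] grip 94.5
blue [ 666. -150.   90.] rib angle 141.1 len 62.0
tcp [466.1 -56.6 335.9] yaw 19.7 j [-0.2   0.04  1.46 -0.    1.64  1.03] tool shift [157.2 155.4 185.8] turn tz 58.6 tilt z [-0. -0. -1.] grip 94.5
white [641. -31.  90.] rib angle 77.5 len 53.0
tcp [466.1 -56.6 335.9] yaw 19.7 j [-0.2   0.04  1.46 -0.    1.64  1.03] tool shift [173.3  34.7 185.8] turn tz -57.8 tilt z [-0. -0. -1.] grip 94.5
grey [534.  -2.  90.] rib angle 56.0 len 55.0
tcp [466.1 -56.6 335.9] yaw 19.7 j [-0.2   0.04  1.46 -0.    1.64  1.03] tool shift [ 82.  -29.  185.9] turn tz -36.3 tilt z [-0. -0. -1.] grip 94.5
black [507. 105.  90.] rib angle 54.8 len 55.0
tcp [466.1 -56.6 335.9] yaw 19.7 j [-0.2   0.04  1.46 -0.    1.64  1.03] tool shift [  92.4 -138.2  185.9] turn tz -35.1 tilt z [-0. -0. -1.] grip 94.5
```

```bash
python3 -m creep '[[16,61,20,0,0,0,1],[16,61,20,0,0,0,1],[0,0,14,0,0,-10.1,1],[0,0,14,0,0,-10.1,1],[0,0,14,0,0,-10.1,1]]' 
python3 -m creep '[[0,0,14,0,0,-10.1,1],[0,0,14,0,0,-10.1,1],[0,0,14,0,0,-10.1,1],[0,0,14,0,0,-10.1,1],[0,0,14,0,0,-10.1,1]]'
python3 -m creep '[[0,0,0,0,0,0,0.5],[0,0,0,0,0,0,0.5],[0,0,0,0,0,0,0.5],[0,0,0,0,0,0,0.5],[0,0,0,0,0,0,0.5]]'
python3 - <<'E'
from h import *
w=cam('wrist'); print(tool()[0],w['eye']); save('w3',w['img'],s=1.5)
E
```

```text
t: 2.52
tool_pos: [532.2, -157.1, 255.4]
eef_rot: [-2.846, -1.33, 0.001]
contact_force: [0.8, -0.8, 0.0]
gripper_width: 94.0
t: 3.15
tool_pos: [532.2, -157.0, 185.6]
eef_rot: [-2.006, -2.417, 0.001]
contact_force: [-0.5, -0.0, -0.4]
gripper_width: 93.9
t: 3.78
tool_pos: [533.2, -155.5, 186.5]
eef_rot: [2.012, 2.413, 0.0]
contact_force: [-0.8, 0.3, 0.3]
gripper_width: 48.6
[ 533.2320031 -155.4887681  186.4628729] [519.00642663 -75.92399869 394.71086286]
```

View pics/w3.png

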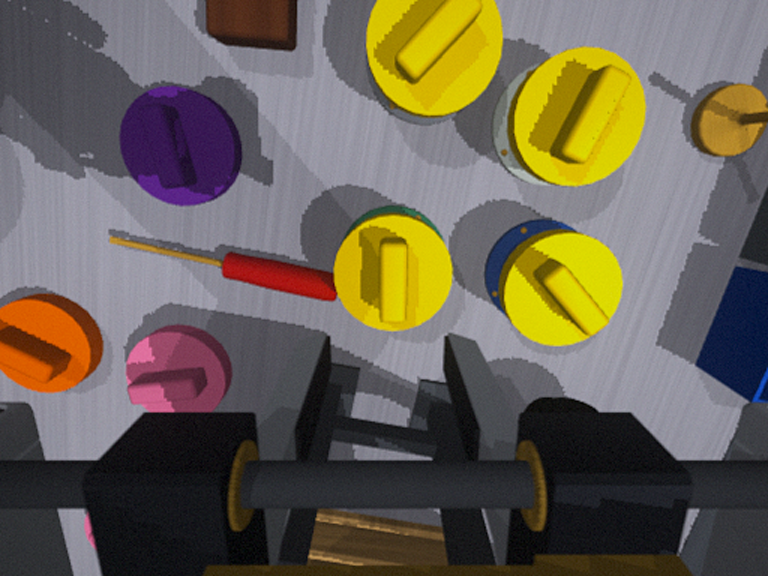

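```bash
python3 - <<'E'
from h import *
w=cam('wrist')
c,an,L=rib(w,(394/1.5,238/1.5),(394/1.5,320/1.5));print(c,an,L)
togo((c[0],c[1],73),an)
W=[q for q in caps(w)]
for q in W: print(q[0],q[1],onz(w,*q[0],62).round(0))
t=cam('top')
for q in caps(t,amin=300): print(q[0],onz(t,*q[0],62).round(0))
E
```

```text
[ 538.80246522 -155.40302821   90.        ] 100.58762010147741 59.77743480680501
tcp [ 533.2 -155.5  186.4] yaw 100.4 j [-0.35  0.3   1.49 -0.    1.35 -0.53] tool shift [ -0.9   5.5 113.4] turn tz -0.2 tilt z [ 0. -0. -1.] grip 47.1
[288.80969238  34.36063004] (82.25370788574219, 95.08470916748047) [537.  -2.  62.]
[384.27172852  77.56661224] (85.4042739868164, 97.4058837890625) [644. -24.  62.]
[261.49945068 180.9836731 ] (77.93746948242188, 78.34070587158203) [ 538. -156.   62.]
[373.2640686 191.1940155] (76.20101928710938, 81.69969177246094) [ 668. -145.   62.]
[259.10342407 161.48838806] [644. -23.  62.]
[250.7071228  193.78302002] [535.   5.  62.]
[217.85542297 202.28451538] [507. 114.  62.]
```

```bash
cat > last.py <<'E'
E
python3 - <<'E'
from h import *
import pickle
w=cam('wrist'); pickle.dump(w,open('wA.pkl','wb'))
E
python3 -m creep '[[-1,5,15,0,0,0,0.5],[0,0,15,0,0,0,0.5],[0,0,15,0,0,0,0.5],[0,0,0,0,0,0,0.5],[0,0,0,0,0,0,0.5]]'
python3 - <<'E'
from h import *
w=cam('wrist'); print(tool()[0],w['eye']); save('w4',w['img'],s=1.5)
import pickle; a=pickle.load(open('wA.pkl','rb'))
for q in caps(w):print(q[0],q[1],onz(w,*q[0],62).round(0))
b=min(caps(w),key=lambda q:abs(q[0][0]-262))[0]; print(tri([(a,261.5,181),(w,*b)]))
E
```

```text
t: 4.6
tool_pos: [538.5, -155.7, 141.7]
eef_rot: [2.011, 2.413, 0.0]
contact_force: [0.5, 0.3, 0.6]
gripper_width: 46.7
[ 538.53776504 -155.68728075  141.85060363] [524.14496201 -76.07571177 349.85241767]
[287.88156128  30.69226265] (76.85749053955078, 112.73308563232422) [539.  -9.  62.]
[398.83987427  71.39522552] (98.96934509277344, 114.8342514038086) [644. -24.  62.]
[257.10079956 190.12049866] (88.98751068115234, 89.75852966308594) [ 538. -156.   62.]
[384.68466187 201.90823364] (87.22260284423828, 93.8523178100586) [ 668. -145.   62.]
(array([ 538.90380367, -160.02062203,   46.31121133]), [np.float64(0.023487330358259912), np.float64(0.02348733035822527)])
```

View pics/w4.png

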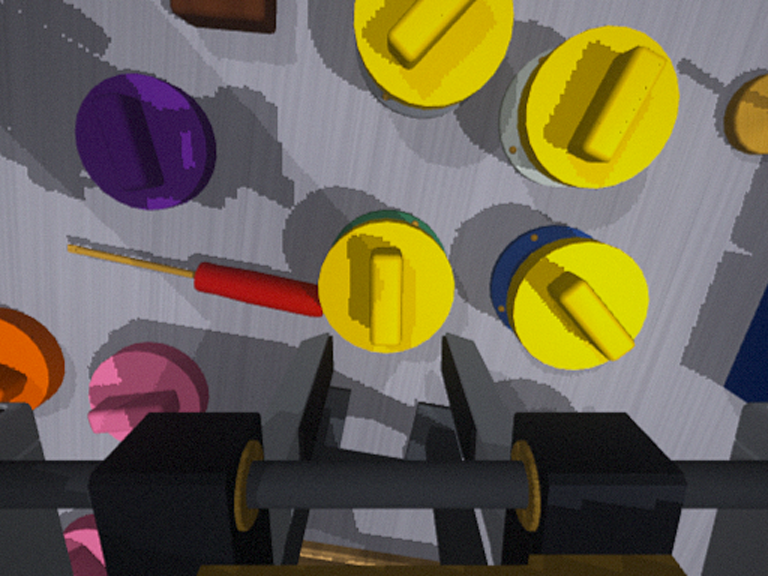

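```bash
python3 -m creep '[[0,0,20,0,0,0,0.5],[0,0,20,0,0,0,0.5],[0,0,15,0,0,0,0.5],[0,0,12,0,0,0,0.5],[0,0,0,0,0,0,0.5]]' 
python3 -m creep '[[0,0,0,0,0,0,0],[0,0,0,0,0,0,0],[0,0,0,0,0,0,0],[0,0,0,0,0,0,0],[0,0,0,0,0,0,0]]' 40
python3 - <<'E'
from h import *
w=cam('wrist'); save('w5',w['img'],s=1.5)
E
```

```text
t: 5.28
tool_pos: [538.1, -155.5, 73.8]
eef_rot: [-2.011, -2.413, 0.001]
contact_force: [-0.5, -0.7, -0.2]
gripper_width: 47.3
t: 5.9
tool_pos: [538.3, -155.6, 74.4]
eef_rot: [2.011, 2.413, 0.0]
contact_force: [0.6, -0.8, 0.4]
gripper_width: 2.0
```

View pics/w5.png

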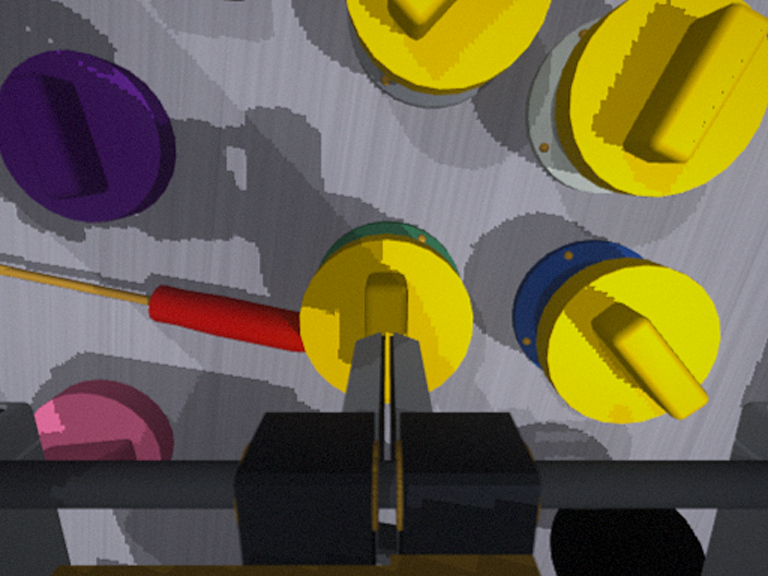

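```bash
python3 - <<'E'
from h import *
w=cam('wrist'); p,M,o=tool()
print(p, w['eye'], M.T@(w['eye']-p), (w['R'].T@M).round(3))
for z in (8,-11,-40): print(z,(proj(w,p+M[:,2]*z)*1.5).round(0), [(proj(w,p+M[:,2]*z+M[:,0]*k)*1.5).round(0) for k in(-8,8)])
for q in caps(w):print(q[0]*1.5,np.array(q[1])*1.5,[onz(w,*q[0],z).round(0) for z in(30,62)])
s=cam('scene');t=cam('top');save('s5',s['img'],(170,150,310,260),5);save('t5',t['img'],(200,120,360,240),4)
E
```

```text
[ 538.28707229 -155.61395886   74.37312049] [524.07067116 -76.03458654 282.59911377] [  80.84055714    0.35671402 -208.22517598] [[-0.001  1.    -0.   ]
 [-0.961 -0.001 -0.277]
 [-0.277 -0.     0.961]]
8 [386. 323.] [array([386., 337.]), array([386., 308.])]
-11 [386. 337.] [array([386., 353.]), array([386., 321.])]
-40 [386. 364.] [array([386., 382.]), array([386., 346.])]
[445.19856262  39.08364773] [ 98.51685333 213.40610504] [array([543., -13.,  30.]), array([540., -21.,  62.])]
[663.29988098  93.56217957] [189.60853958 231.18793488] [array([660., -18.,  30.]), array([643., -25.,  62.])]
[385.53707886 310.62934113] [151.19153595 175.83485413] [array([ 539., -161.,   30.]), array([ 537., -151.,   62.])]
[629.07627869 341.22601318] [166.07036591 183.82982254] [array([ 688., -154.,   30.]), array([ 667., -144.,   62.])]
```

View pics/s5.png

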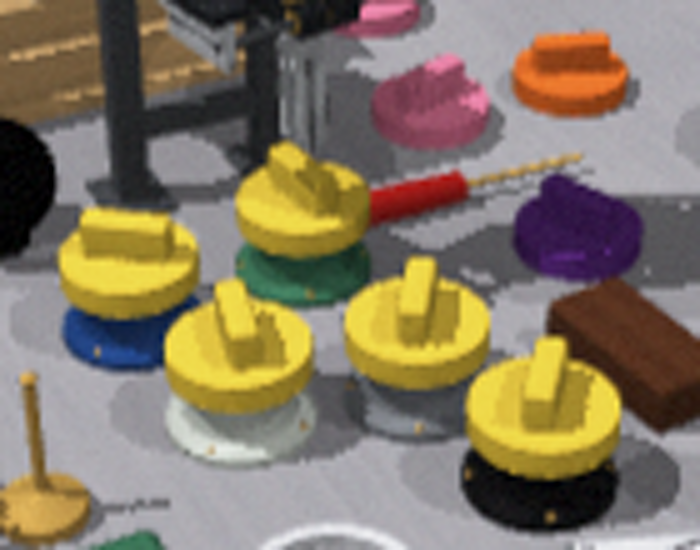

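View pics/t5.png

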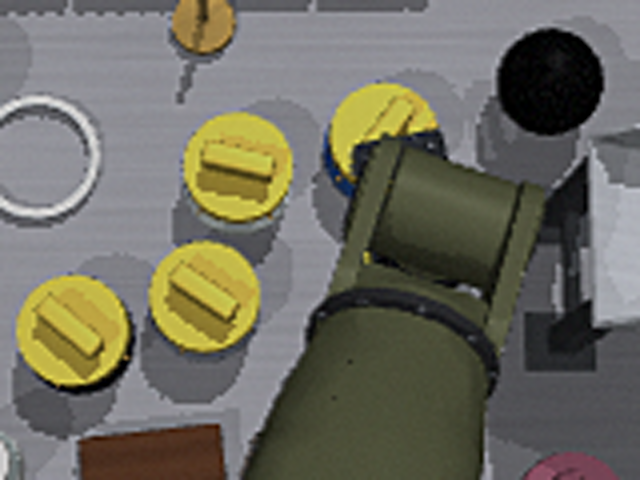

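```bash
python3 - <<'E'
from h import *
s=cam('scene');p,M,o=tool()
for z in (8,-11,-60): print(z,(proj(s,p+M[:,2]*z)-np.array([200,140]))*10)
for q in [(538,-156,62),(538,-156,90),(533,-126,90),(544,-185,90)]: print(q,(proj(s,q)-np.array([200,140]))*10)
save('s6',s['img'],(200,140,260,200),10)
E
```

```text
8 [305.56063127 482.18689469]
-11 [304.45082228 435.02670242]
-60 [301.51319303 310.19516623]
(538, -156, 62) [306.05330794 492.08988982]
(538, -156, 90) [304.42585298 422.59459923]
(533, -126, 90) [356.39831279 460.84265761]
(544, -185, 90) [252.52363932 387.46564447]
```

View pics/s6.png

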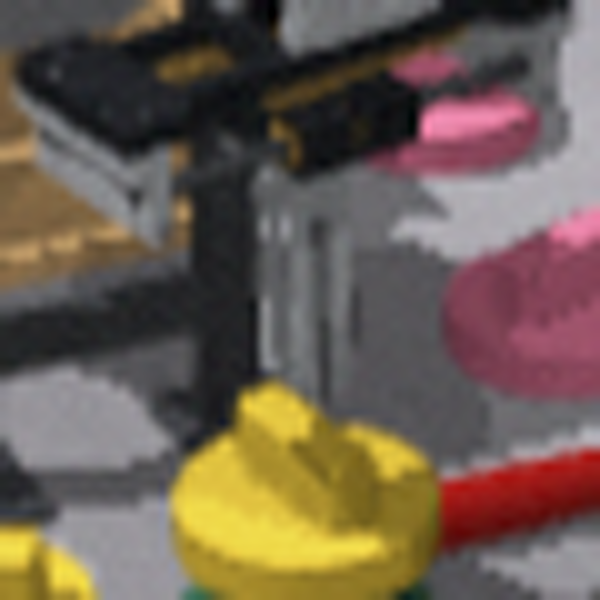

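```bash
python3 - <<'E'
from h import *
import workcell; print(workcell.tcp_to_tips, tcp_to_tips)
s=cam('scene');w=cam('wrist')
print(tri([(w,388/1.5,336/1.5),(s,231,180.5)]), tool()[0], tool()[2]['gripper_width'])
save('w6',w['img'],(200,160,320,260),6)
E
```

```text
8.0 8.0
(array([ 538.38535837, -149.14101873,  100.63329002]), [np.float64(0.5281483228743441), np.float64(0.5281483228743232)]) [ 538.29940913 -155.5952276    74.3514455 ] 0.2572355652034975
```

View pics/w6.png

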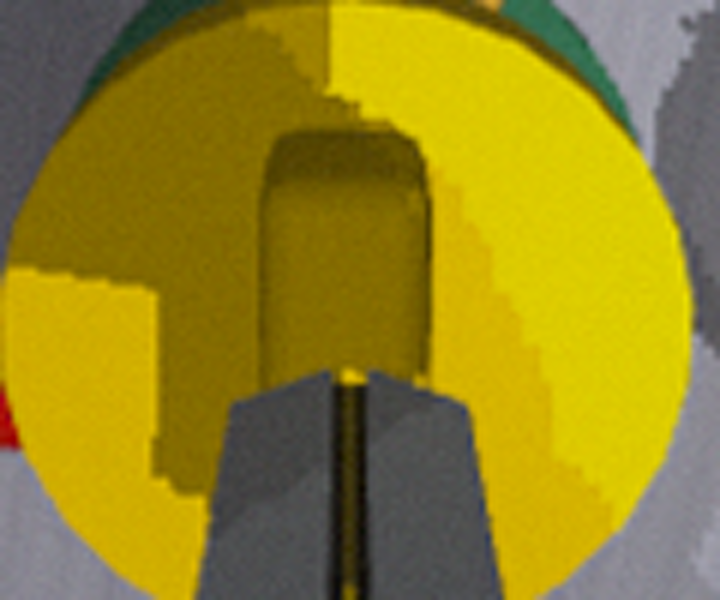

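The closed jaws came together above the rib. From two views the fingertips stand at z≈100, although they should be at 66, so the fingers end about 34 mm short of the stated tip distance. I'll reopen and go lower in small steps, watching the force.

```bash
python3 -m creep '[[0,0,0,0,0,0,0.5],[0,0,0,0,0,0,0.5],[0,0,0,0,0,0,0.5],[0,0,5,0,0,0,0.5],[0,0,5,0,0,0,0.5]]' 
python3 -m creep '[[0,0,5,0,0,0,0.5],[0,0,5,0,0,0,0.5],[0,0,4,0,0,0,0.5],[0,0,4,0,0,0,0.5],[0,0,0,0,0,0,0.5]]'
python3 - <<'E'
from h import *
w=cam('wrist'); save('w7',w['img'],s=1.5)
s=cam('scene'); save('s7',s['img'],(200,140,260,200),10)
E
```

```text
t: 6.88
tool_pos: [538.2, -155.6, 63.9]
eef_rot: [-2.011, -2.413, 0.0]
contact_force: [-0.7, 0.2, -0.3]
gripper_width: 45.6
t: 7.5
tool_pos: [538.2, -155.6, 46.0]
eef_rot: [-2.011, -2.413, 0.0]
contact_force: [-0.6, -0.4, -0.4]
gripper_width: 47.1
```

View pics/w7.png

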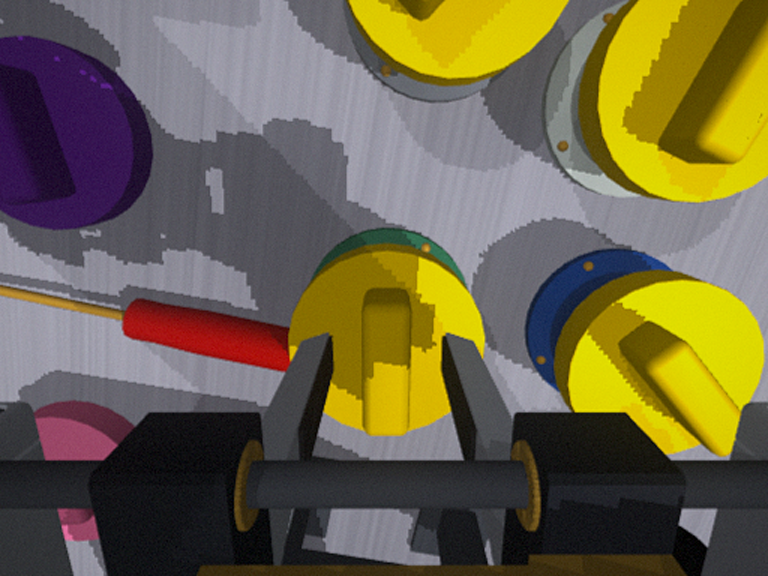

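View pics/s7.png

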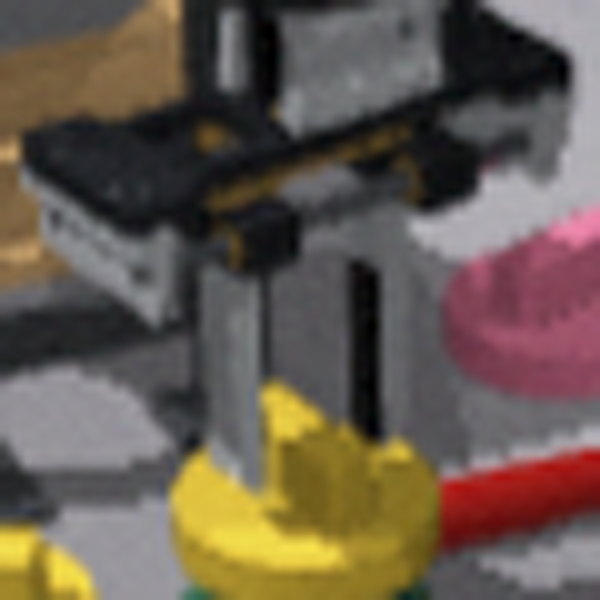

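```bash
python3 -m creep '[[0,0,2,0,0,0,0.5],[0,0,0,0,0,0,0],[0,0,0,0,0,0,0],[0,0,0,0,0,0,0],[0,0,0,0,0,0,0]]' 40
python3 - <<'E'
from h import *
w=cam('wrist'); save('w8',w['img'],s=1.5)
s=cam('scene'); save('s8',s['img'],(200,140,260,200),10)
E
```

```text
t: 8.22
tool_pos: [538.3, -155.6, 44.4]
eef_rot: [2.011, 2.413, 0.0]
contact_force: [-1.2, 0.2, 0.5]
gripper_width: 19.9
```

View pics/w8.png

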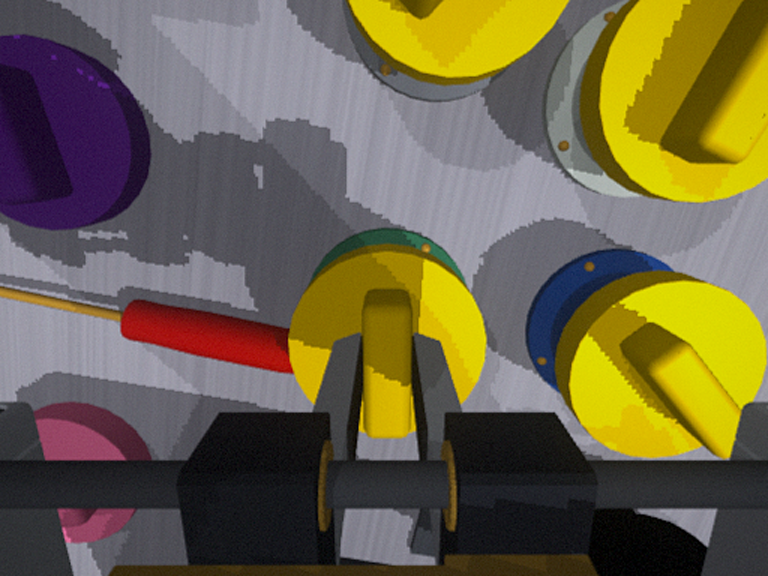

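```bash
python3 -m creep '[[0,0,-20,0,0,0,0],[0,0,-40,0,0,0,0],[0,0,-50,0,0,0,0],[0,0,-50,0,0,0,0],[0,0,-45,0,0,0,0]]' 
python3 - <<'E'
from h import *
w=cam('wrist'); save('w9',w['img'],s=1.5)
togo((556,-336,245),100.6)
E
```

```text
t: 8.95
tool_pos: [538.1, -155.5, 251.2]
eef_rot: [2.011, 2.413, 0.0]
contact_force: [0.9, -0.3, -0.7]
gripper_width: 20.1
tcp [ 539.6 -156.   257.3] yaw 100.4 j [-0.35  0.27  1.37  0.    1.49 -0.53] tool shift [-179.9  -16.4   13. ] turn tz -0.2 tilt z [ 0.008 -0.003 -1.   ] grip 19.8
```

View pics/w9.png

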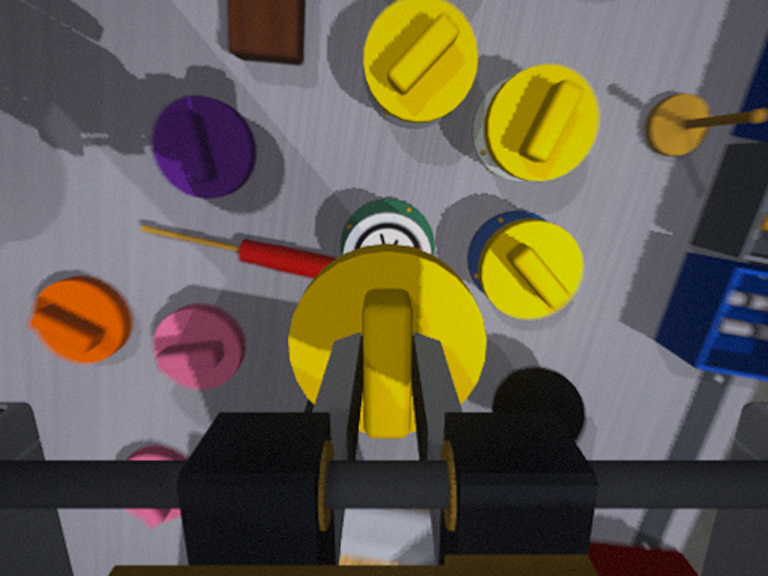

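```bash
python3 -m creep '[[-45,-4,0,0,0,0,0],[-45,-4,0,0,0,0,0],[-45,-4,2,0,0,0,0],[-45,-4,2,0,0,0,0],[0,0,0,0,0,0,0]]' 
python3 -m creep '[[0,0,0,0,10,0,0],[0,0,0,0,10,0,0],[0,0,0,0,10,0,0],[0,0,0,0,0,0,0],[0,0,0,0,0,0,0]]' 
python3 - <<'E'
from h import *
s=cam('scene'); save('s9',s['img'],(140,60,300,180),5)
t=cam('top'); save('t9',t['img'],(280,120,440,240),5)
togo((556,-336,245),100.6)
E
```

```text
t: 9.62
tool_pos: [554.3, -338.0, 243.6]
eef_rot: [-2.014, -2.409, 0.001]
contact_force: [-0.7, -0.3, -1.0]
gripper_width: 19.5
t: 10.25
tool_pos: [555.5, -334.9, 245.8]
eef_rot: [-1.731, -2.078, -0.462]
contact_force: [-0.9, -0.5, -0.7]
gripper_width: 19.6
tcp [ 555.5 -334.5  247.2] yaw 100.5 j [-0.74  0.8   0.7   0.35  2.04 -0.83] tool shift [-2.4  0.2  1.1] turn tz -0.1 tilt z [-0.089  0.489 -0.868] grip 19.5
```

View pics/s9.png

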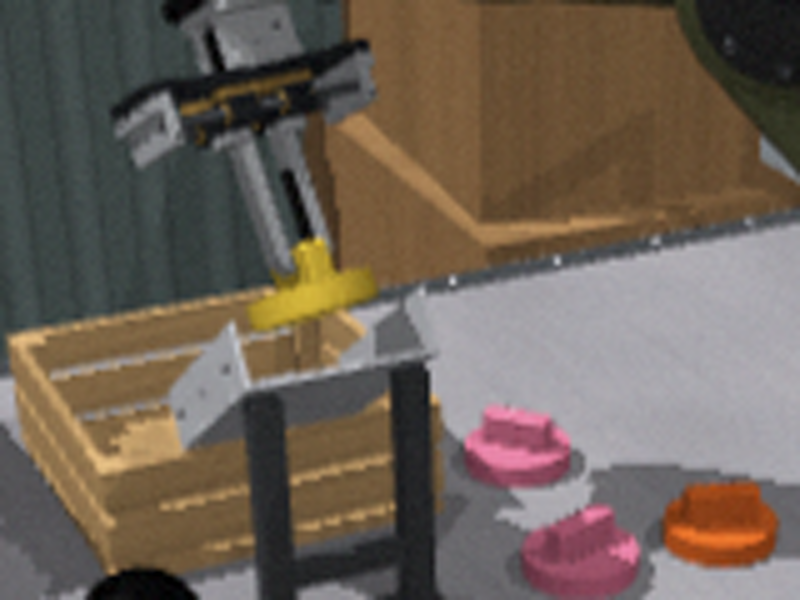

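View pics/t9.png

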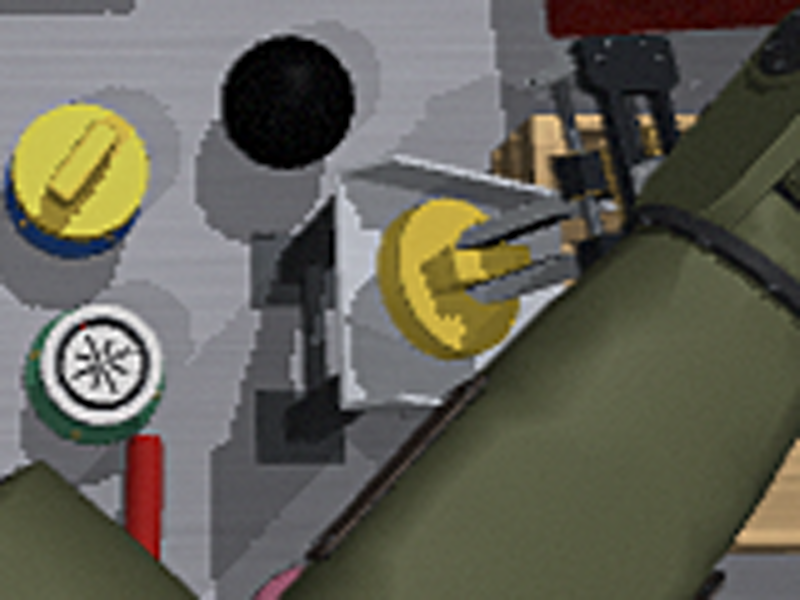

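```bash
python3 -m creep '[[-4,0,12,0,0,0,0],[-4,0,12,0,0,0,0],[0,0,0,0,0,0,0],[0,0,0,0,0,0,0.5],[0,0,0,0,0,0,0.5]]' 
python3 -m creep '[[0,0,0,0,0,0,0.5],[0,0,0,0,0,0,0.5],[0,0,0,0,0,0,0.5],[0,0,0,0,0,0,0.5],[0,0,0,0,0,0,0.5]]' 
python3 - <<'E'
from h import *
s=cam('scene'); save('s10',s['img'],(140,60,300,180),5)
E
```

```text
t: 10.98
tool_pos: [554.2, -330.7, 221.0]
eef_rot: [-1.73, -2.076, -0.464]
contact_force: [0.7, 0.3, -0.4]
gripper_width: 36.4
t: 11.6
tool_pos: [554.1, -330.5, 220.6]
eef_rot: [-1.73, -2.075, -0.463]
contact_force: [-0.0, -0.5, 0.4]
gripper_width: 46.7
```

View pics/s10.png

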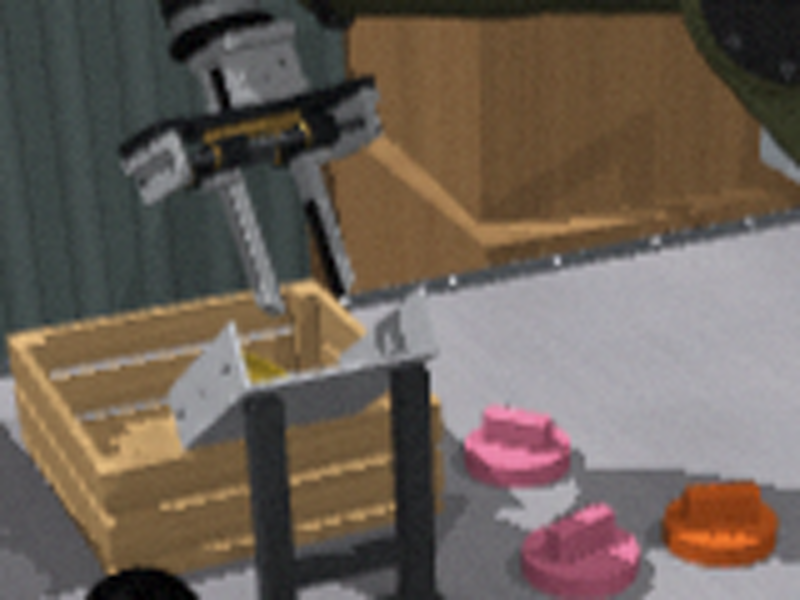

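```bash
python3 -m creep '[[0,0,-40,0,0,0,0.5],[0,0,-15,0,-10,0,0.5],[0,0,-15,0,-10,0,0.5],[0,0,-15,0,-10,0,0.5],[0,0,0,0,0,0,0.5]]' 
python3 - <<'E'
from h import *
togo((667,-146,170),141)
s=cam('scene'); save('s11',s['img'],(140,60,300,180),5)
t=cam('top'); save('t11',t['img'],(180,120,500,280),2.5)
E
```

```text
t: 12.28
tool_pos: [560.9, -363.5, 300.4]
eef_rot: [2.005, 2.412, -0.001]
contact_force: [-0.7, 0.4, 0.7]
gripper_width: 47.2
tcp [ 560.9 -363.5  300.4] yaw 100.5 j [-0.63  0.54  0.91 -0.    1.69 -0.81] tool shift [195.  143.6 130. ] turn tz -40.5 tilt z [ 0.004 -0.004 -1.   ] grip 47.2
```

View pics/t11.png

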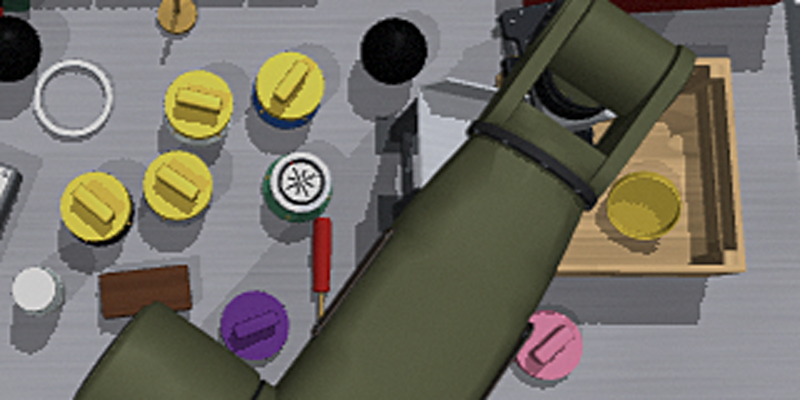

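```bash
python3 -m creep '[[49,36,10,0,0,0,0.5],[49,36,10,0,0,0,0.5],[49,36,10,0,0,0,0.5],[48,36,20,0,0,0,0.5],[0,0,25,0,0,-10.1,0.5]]' 
python3 -m creep '[[0,0,25,0,0,-10.1,0.5],[0,0,25,0,0,-10.1,0.5],[0,0,25,0,0,-10.1,0.5],[0,0,10,0,0,0,0.5],[0,0,0,0,0,0,0.5]]' 
python3 - <<'E'
from h import *
w=cam('wrist'); save('w12',w['img'],s=1.5)
togo((667,-146,47),141)
for q in caps(w):print(q[0]*1.5,np.array(q[1])*1.5,onz(w,*q[0],62).round(1))
E
```

```text
t: 13.0
tool_pos: [667.8, -144.9, 219.7]
eef_rot: [-1.782, -2.582, -0.001]
contact_force: [-0.2, -1.7, 0.3]
gripper_width: 47.1
t: 13.62
tool_pos: [666.4, -148.5, 136.3]
eef_rot: [-1.061, -2.955, -0.001]
contact_force: [0.2, 0.1, 0.4]
gripper_width: 47.0
tcp [ 666.8 -148.5  137.4] yaw 140.6 j [-0.27  0.63  1.13  0.    1.38 -1.16] tool shift [ 1.3  2.1 90.4] turn tz -0.4 tilt z [-0.     0.001 -1.   ] grip 47.1
[445.74911499  15.52825356] [ 38.83034134 132.2688446 ] [565.7 -22.2  62. ]
[523.1569519  132.66530228] [149.61496353 164.224617  ] [644.4 -24.3  62. ]
[391.51977539 287.87763977] [135.1662941  137.20769119] [ 668.9 -146.1   62. ]
```

View pics/w12.png

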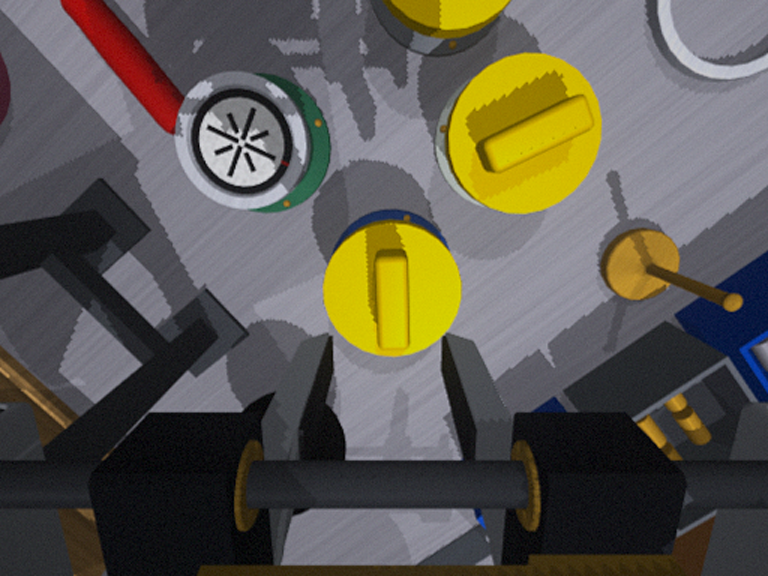

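```bash
python3 -m creep '[[0,3,30,0,0,0,0.5],[0,0,30,0,0,0,0.5],[0,0,20,0,0,0,0.5],[0,0,10,0,0,0,0.5],[0,0,3,0,0,0,0.5]]' 
python3 -m creep '[[0,0,0,0,0,0,0],[0,0,0,0,0,0,0],[0,0,0,0,0,0,0],[0,0,0,0,0,0,0],[0,0,0,0,0,0,0]]' 
python3 -m creep '[[0,0,-20,0,0,0,0],[0,0,-40,0,0,0,0],[0,0,-50,0,0,0,0],[0,0,-50,0,0,0,0],[0,0,-45,0,0,0,0]]' 
python3 - <<'E'
from h import *
togo((556,-336,245),140.6)
w=cam('wrist'); save('w13',w['img'],s=1)
E
```

```text
t: 14.3
tool_pos: [668.8, -145.9, 44.6]
eef_rot: [1.055, 2.959, 0.0]
contact_force: [0.8, 0.6, 0.4]
gripper_width: 47.0
t: 14.92
tool_pos: [668.7, -145.8, 44.8]
eef_rot: [1.054, 2.959, 0.0]
contact_force: [-0.8, 0.3, 5.4]
gripper_width: 19.6
t: 15.55
tool_pos: [668.3, -145.6, 252.6]
eef_rot: [1.054, 2.958, 0.0]
contact_force: [1.4, -0.4, -1.6]
gripper_width: 19.6
tcp [ 668.3 -145.6  252.6] yaw 140.8 j [-0.27  0.58  0.95  0.    1.61 -1.15] tool shift [ -33.4 -218.5    7.5] turn tz 0.2 tilt z [ 0.002 -0.    -1.   ] grip 19.6
```

View pics/w13.png

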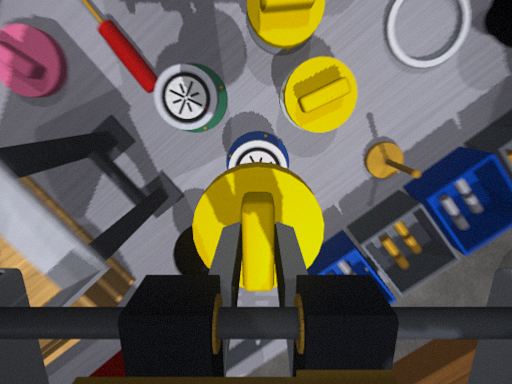

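```bash
python3 -m creep '[[16,-39,0,0,0,0,0],[16,-39,0,0,0,0,0],[16,-39,0,0,0,0,0],[0,0,0,0,0,10,0],[0,0,0,0,0,10,0]]' 
python3 -m creep '[[0,0,0,0,0,10,0],[0,0,0,0,0,10,0],[-43,-8,2,0,0,0,0],[-43,-8,2,0,0,0,0],[-43,-8,2,0,0,0,0]]' 
python3 -m creep '[[0,0,0,0,10,0,0],[0,0,0,0,10,0,0],[0,0,0,0,10,0,0],[0,0,0,0,0,0,0],[0,0,0,0,0,0,0]]' 
python3 - <<'E'
from h import *
togo((556,-332,232),100.6)
t=cam('top'); save('t14',t['img'],(280,120,440,240),5)
s=cam('scene'); save('s14',s['img'],(140,60,300,180),5)
E
```

```text
t: 16.23
tool_pos: [556.9, -206.3, 250.5]
eef_rot: [1.56, 2.725, 0.0]
contact_force: [-0.4, 0.0, -0.6]
gripper_width: 19.9
t: 16.85
tool_pos: [557.7, -338.4, 244.3]
eef_rot: [2.002, 2.42, 0.0]
contact_force: [0.8, 0.2, -0.8]
gripper_width: 19.9
t: 17.48
tool_pos: [558.2, -337.1, 244.2]
eef_rot: [-1.723, -2.084, -0.46]
contact_force: [-0.3, 0.5, -1.1]
gripper_width: 19.6
tcp [ 558.2 -337.1  244.2] yaw 100.8 j [-0.74  0.82  0.68  0.34  2.05 -0.83] tool shift [-1.4 -1.2 13.3] turn tz 0.2 tilt z [-0.092  0.489 -0.868] grip 19.6
```

View pics/t14.png

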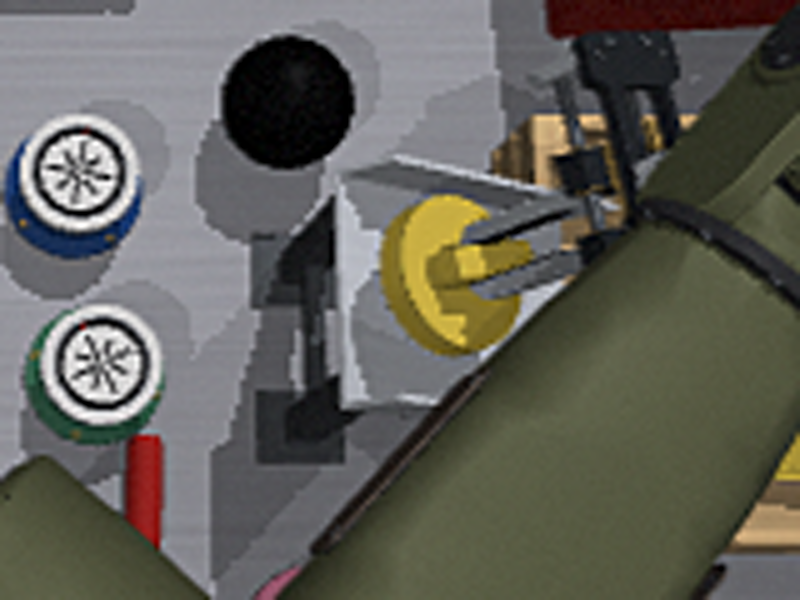

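```bash
python3 -m creep '[[-4,0,12,0,0,0,0],[-4,0,12,0,0,0,0],[0,0,0,0,0,0,0],[0,0,0,0,0,0,0.5],[0,0,0,0,0,0,0.5]]' 
python3 -m creep '[[0,0,0,0,0,0,0.5],[0,0,0,0,0,0,0.5],[0,0,0,0,0,0,0.5],[0,0,0,0,0,0,0.5],[0,0,0,0,0,0,0.5]]' 
python3 -m creep '[[0,0,-40,0,0,0,0.5],[0,0,-15,0,-10,0,0.5],[0,0,-15,0,-10,0,0.5],[0,0,-15,0,-10,0,0.5],[0,0,0,0,0,0,0.5]]' 
python3 - <<'E'
from h import *
togo((644,-24,140),78)
t=cam('top'); save('t15',t['img'],(180,120,500,280),2.5)
E
```

```text
t: 18.2
tool_pos: [557.1, -332.4, 219.0]
eef_rot: [-1.722, -2.082, -0.462]
contact_force: [-0.4, 0.0, -0.4]
gripper_width: 36.3
t: 18.82
tool_pos: [557.0, -332.3, 218.5]
eef_rot: [-1.722, -2.081, -0.461]
contact_force: [0.1, -0.6, -1.0]
gripper_width: 46.7
t: 19.45
tool_pos: [564.0, -365.2, 298.3]
eef_rot: [1.996, 2.419, -0.001]
contact_force: [0.3, -0.1, -0.1]
gripper_width: 47.0
tcp [ 564.  -365.2  298.3] yaw 100.9 j [-0.63  0.55  0.9  -0.    1.69 -0.82] tool shift [320.5 142.7 157.3] turn tz 22.9 tilt z [ 0.004 -0.004 -1.   ] grip 47.0
```

View pics/t15.png

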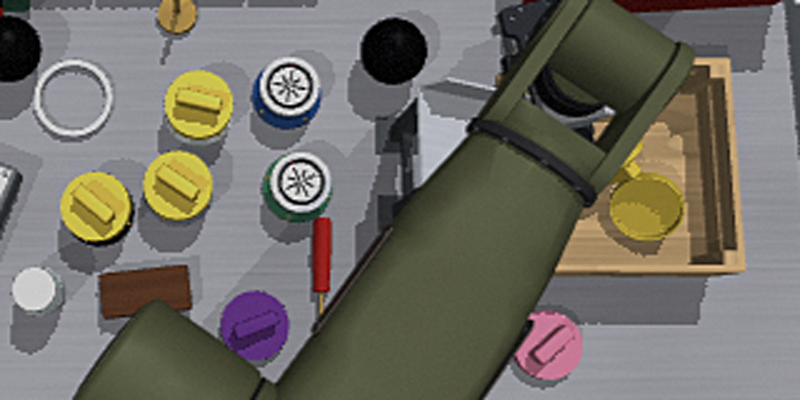

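```bash
python3 -m creep '[[53,24,10,0,0,0,0.5],[53,24,10,0,0,0,0.5],[53,24,10,0,0,0,0.5],[53,24,10,0,0,0,0.5],[53,24,20,0,0,0,0.5]]' 
python3 -m creep '[[53,24,30,0,0,0,0.5],[0,0,30,0,0,10,0.5],[0,0,30,0,0,10,0.5],[0,0,8,0,0,3,0.5],[0,0,0,0,0,0,0.5]]' 
python3 - <<'E'
from h import *
w=cam('wrist'); save('w16',w['img'],s=1.5)
togo((644,-24,45),78)
for q in caps(w):print(q[0]*1.5,np.array(q[1])*1.5,onz(w,*q[0],62).round(1))
E
```

```text
t: 20.12
tool_pos: [632.2, -83.1, 233.8]
eef_rot: [-2.003, -2.416, -0.0]
contact_force: [1.2, -0.9, 0.0]
gripper_width: 46.8
t: 20.75
tool_pos: [644.4, -30.7, 136.3]
eef_rot: [-2.443, -1.969, 0.004]
contact_force: [-0.4, 0.3, -0.2]
gripper_width: 47.0
tcp [644.8 -30.7 137.4] yaw 77.8 j [-0.1   0.55  1.26  0.    1.33  0.11] tool shift [ 6.3 -2.  92.4] turn tz -0.2 tilt z [-0.002  0.001 -1.   ] grip 46.8
[116.04248428 101.66799545] [150.90943909 182.28189468] [513.1 114.2  62. ]
[216.47289276 266.09305573] [136.24677658 146.37405396] [539.6   7.   62. ]
[387.70280457 274.46379089] [136.43679428 138.55589676] [646.9 -22.1  62. ]
```

View pics/w16.png

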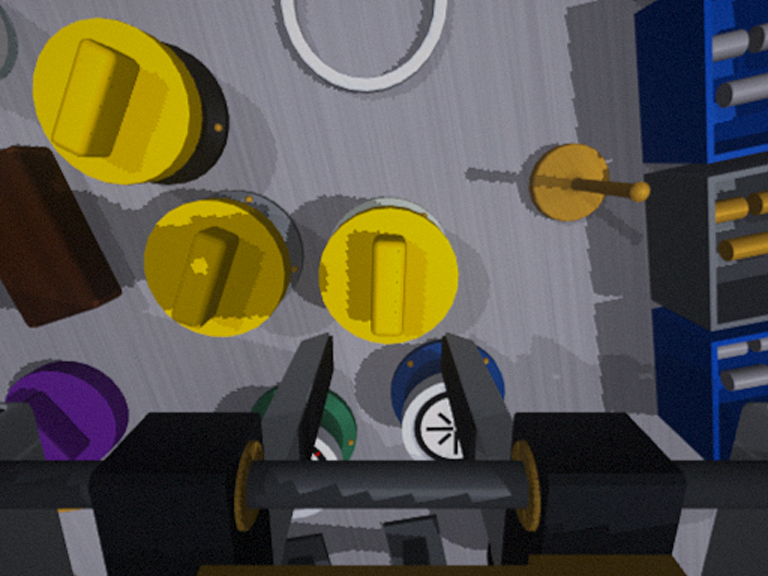

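```bash
python3 -m creep '[[8,0,30,0,0,0,0.5],[0,0,30,0,0,0,0.5],[0,0,20,0,0,0,0.5],[0,0,10,0,0,0,0.5],[0,0,3,0,0,0,0.5]]' 
python3 -m creep '[[0,0,0,0,0,0,0],[0,0,0,0,0,0,0],[0,0,0,0,0,0,0],[0,0,0,0,0,0,0],[0,0,0,0,0,0,0]]' 
python3 -m creep '[[0,0,-20,0,0,0,0],[0,0,-40,0,0,0,0],[0,0,-50,0,0,0,0],[0,0,-50,0,0,0,0],[0,0,-45,0,0,0,0]]' 
python3 - <<'E'
from h import *
togo((556,-210,250),100.6)
w=cam('wrist'); save('w17',w['img'],s=1)
E
```

```text
t: 21.42
tool_pos: [646.8, -22.5, 45.5]
eef_rot: [2.445, 1.972, 0.0]
contact_force: [0.4, -0.1, 0.3]
gripper_width: 46.9
t: 22.05
tool_pos: [646.8, -22.3, 45.9]
eef_rot: [2.445, 1.972, 0.001]
contact_force: [-2.4, 0.0, 5.2]
gripper_width: 20.0
t: 22.68
tool_pos: [646.3, -22.3, 253.7]
eef_rot: [2.444, 1.972, 0.002]
contact_force: [0.5, 0.0, -1.4]
gripper_width: 19.5
tcp [646.3 -22.3 253.7] yaw 77.8 j [-0.09  0.49  1.09 -0.    1.56  0.12] tool shift [-202.6  -48.6    3.6] turn tz -22.8 tilt z [ 0.002 -0.    -1.   ] grip 19.5
```

View pics/w17.png

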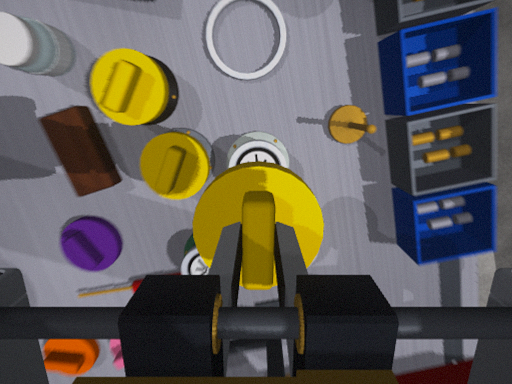

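```bash
python3 -m creep '[[-51,-12,0,0,0,0,0],[-51,-12,0,0,0,0,0],[-51,-12,0,0,0,0,0],[-50,-12,0,0,0,0,0],[0,0,0,0,0,-7.6,0]]' 
python3 -m creep '[[0,0,0,0,0,-7.6,0],[0,0,0,0,0,-7.6,0],[-42,-8,2,0,0,0,0],[-42,-8,2,0,0,0,0],[-42,-8,2,0,0,0,0]]' 
python3 -m creep '[[0,0,0,0,10,0,0],[0,0,0,0,10,0,0],[0,0,0,0,10,0,0],[0,0,0,0,0,0,0],[0,0,0,0,0,0,0]]' 
python3 - <<'E'
from h import *
togo((556,-332,232),100.6)
t=cam('top'); save('t18',t['img'],(280,120,440,240),5)
E
```

```text
t: 23.35
tool_pos: [555.2, -213.4, 251.4]
eef_rot: [2.31, 2.128, -0.0]
contact_force: [0.4, 0.6, -1.1]
gripper_width: 19.6
t: 23.98
tool_pos: [556.1, -340.0, 245.3]
eef_rot: [2.006, 2.416, 0.0]
contact_force: [0.5, 0.5, 0.0]
gripper_width: 19.1
t: 24.6
tool_pos: [556.5, -338.7, 245.3]
eef_rot: [-1.727, -2.081, -0.461]
contact_force: [0.0, -0.6, -0.0]
gripper_width: 19.6
tcp [ 556.5 -338.7  245.3] yaw 100.6 j [-0.74  0.82  0.68  0.34  2.05 -0.83] tool shift [-0.8  0.7 14.9] turn tz 0.0 tilt z [-0.091  0.489 -0.868] grip 19.6
```

View pics/t18.png

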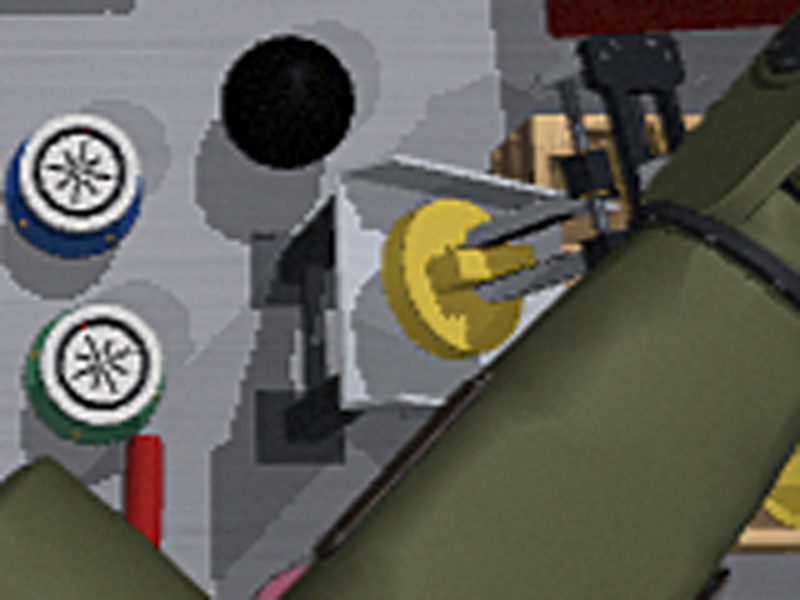

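```bash
python3 -m creep '[[-4,0,12,0,0,0,0],[-4,0,12,0,0,0,0],[0,0,0,0,0,0,0],[0,0,0,0,0,0,0.5],[0,0,0,0,0,0,0.5]]' 
python3 -m creep '[[0,0,0,0,0,0,0.5],[0,0,0,0,0,0,0.5],[0,0,0,0,0,0,0.5],[0,0,0,0,0,0,0.5],[0,0,0,0,0,0,0.5]]' 
python3 -m creep '[[0,0,-40,0,0,0,0.5],[0,0,-15,0,-10,0,0.5],[0,0,-15,0,-10,0,0.5],[0,0,-15,0,-10,0,0.5],[0,0,0,0,0,0,0.5]]' 
python3 - <<'E'
from h import *
togo((537,4,150),56)
t=cam('top'); save('t19',t['img'],(180,120,500,280),2.5)
for q in caps(t,amin=300): print(q[0],onz(t,*q[0],62).round(0))
E
```

```text
t: 25.28
tool_pos: [555.4, -334.0, 220.1]
eef_rot: [-1.726, -2.079, -0.463]
contact_force: [1.3, -0.1, 0.5]
gripper_width: 36.3
t: 25.9
tool_pos: [555.3, -333.8, 219.6]
eef_rot: [-1.726, -2.078, -0.462]
contact_force: [-0.9, 0.0, -0.3]
gripper_width: 47.0
t: 26.52
tool_pos: [562.3, -366.7, 299.4]
eef_rot: [2.001, 2.415, -0.001]
contact_force: [0.4, -0.7, -0.2]
gripper_width: 47.1
tcp [ 562.3 -366.7  299.4] yaw 100.7 j [-0.63  0.54  0.9  -0.    1.69 -0.82] tool shift [369.6  43.7 147.9] turn tz 44.7 tilt z [ 0.004 -0.004 -1.   ] grip 47.1
[250.74472046 193.79055786] [535.   5.  62.]
[439.27151489 206.06973267] [ 488. -615.   62.]
[217.94465637 202.31031799] [507. 114.  62.]
```

View pics/t19.png

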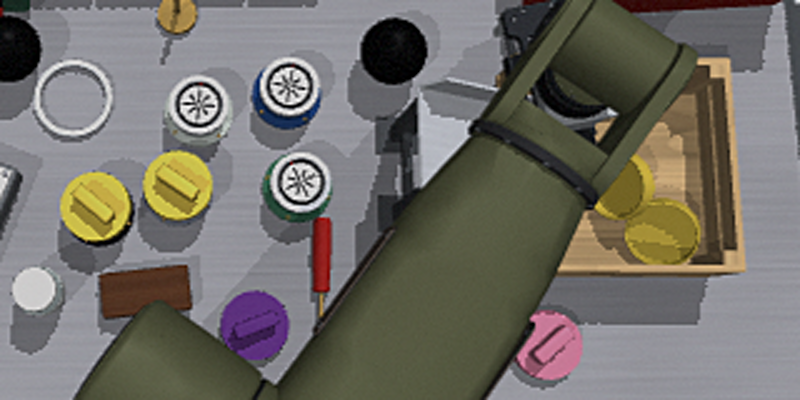

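```bash
python3 -m creep '[[53,6,5,0,0,0,0.5],[53,6,5,0,0,0,0.5],[53,6,5,0,0,0,0.5],[53,6,5,0,0,0,0.5],[53,6,5,0,0,0,0.5]]' 
python3 -m creep '[[53,7,10,0,0,0,0.5],[52,7,20,0,0,0,0.5],[0,0,20,0,0,10,0.5],[0,0,20,0,0,10,0.5],[0,0,20,0,0,10,0.5]]' 
python3 -m creep '[[0,0,20,0,0,10,0.5],[0,0,20,0,0,4.7,0.5],[0,0,0,0,0,0,0.5],[0,0,0,0,0,0,0.5],[0,0,0,0,0,0,0.5]]' 
python3 - <<'E'
from h import *
w=cam('wrist'); save('w20',w['img'],s=1.5)
togo((537,5,45),56)
for q in caps(w):print(q[0]*1.5,np.array(q[1])*1.5,onz(w,*q[0],62).round(1))
E
```

```text
t: 27.2
tool_pos: [542.3, -101.4, 269.8]
eef_rot: [-2.007, -2.412, 0.0]
contact_force: [1.3, 0.4, 0.3]
gripper_width: 46.8
t: 27.82
tool_pos: [537.0, 2.9, 179.2]
eef_rot: [-2.568, -1.804, 0.003]
contact_force: [0.0, -0.6, -0.2]
gripper_width: 46.8
t: 28.45
tool_pos: [537.5, 3.2, 141.8]
eef_rot: [2.775, 1.473, 0.001]
contact_force: [-0.6, 0.1, -0.3]
gripper_width: 47.1
tcp [537.4   3.2 141.7] yaw 55.9 j [-0.06  0.3   1.6   0.    1.24  0.53] tool shift [ 1.2 -1.4 96.7] turn tz -0.1 tilt z [ 0.001  0.    -1.   ] grip 47.3
[250.72762299 165.24441147] [144.51239777 156.14186096] [511.3 114.6  62. ]
[384.220047   280.87261963] [133.34284973 135.39072418] [538.1   6.7  62. ]
```

View pics/w20.png

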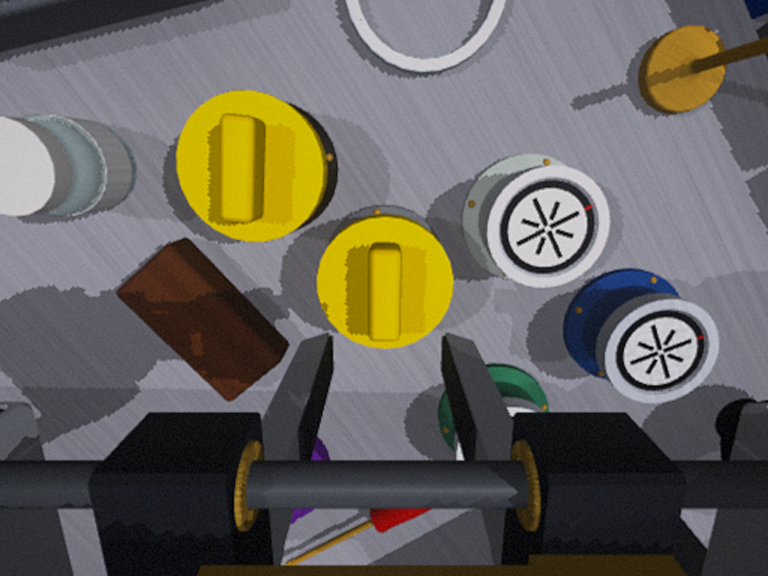

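```bash
python3 -m creep '[[3,-1,32,0,0,0,0.5],[0,0,30,0,0,0,0.5],[0,0,20,0,0,0,0.5],[0,0,12,0,0,0,0.5],[0,0,3,0,0,0,0.5]]' 
python3 -m creep '[[0,0,0,0,0,0,0],[0,0,0,0,0,0,0],[0,0,0,0,0,0,0],[0,0,0,0,0,0,0],[0,0,0,0,0,0,0]]' 
python3 -m creep '[[0,0,-20,0,0,0,0],[0,0,-40,0,0,0,0],[0,0,-50,0,0,0,0],[0,0,-50,0,0,0,0],[0,0,-45,0,0,0,0]]' 
python3 - <<'E'
from h import *
togo((556,-210,250),100.6)
w=cam('wrist'); save('w21',w['img'],s=1)
E
```

```text
t: 29.12
tool_pos: [538.0, 6.4, 44.0]
eef_rot: [-2.775, -1.472, 0.0]
contact_force: [-0.3, 0.1, -0.2]
gripper_width: 47.1
t: 29.75
tool_pos: [538.2, 6.4, 44.5]
eef_rot: [2.775, 1.472, 0.001]
contact_force: [-1.6, -0.6, 4.6]
gripper_width: 19.5
t: 30.38
tool_pos: [537.7, 6.4, 250.8]
eef_rot: [2.775, 1.472, 0.0]
contact_force: [1.5, 0.1, -0.9]
gripper_width: 19.6
tcp [537.7   6.4 250.8] yaw 55.9 j [-0.06  0.23  1.44 -0.    1.47  0.54] tool shift [-168.9  136.5    0.8] turn tz -44.7 tilt z [ 0. -0. -1.] grip 19.6
```

View pics/w21.png

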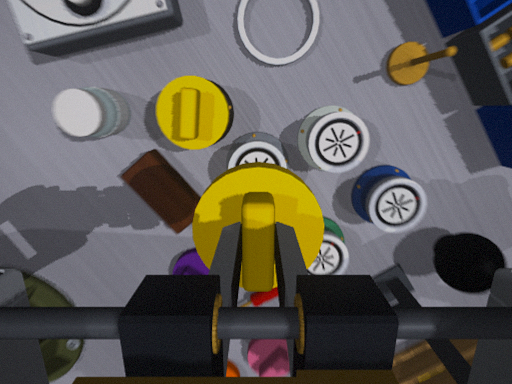

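```bash
python3 -m creep '[[-42,34,0,0,0,0,0],[-42,34,0,0,0,0,0],[-42,34,0,0,0,0,0],[-42,34,0,0,0,0,0],[0,0,0,0,0,-10,0]]' 
python3 -m creep '[[0,0,0,0,0,-10,0],[0,0,0,0,0,-10,0],[0,0,0,0,0,-10,0],[0,0,0,0,0,-4.7,0],[-42,-8,2,0,0,0,0]]'
python3 -m creep '[[-42,-8,2,0,0,0,0],[-42,-8,2,0,0,0,0],[0,0,0,0,10,0,0],[0,0,0,0,10,0,0],[0,0,0,0,10,0,0]]' 
python3 - <<'E'
from h import *
togo((556,-332,232),100.6)
t=cam('top'); save('t22',t['img'],(280,120,440,240),5)
E
```

```text
t: 31.05
tool_pos: [555.8, -212.2, 247.8]
eef_rot: [-2.636, -1.707, 0.002]
contact_force: [-0.3, 1.3, -2.3]
gripper_width: 19.5
t: 31.68
tool_pos: [556.7, -250.5, 247.1]
eef_rot: [2.002, 2.421, 0.001]
contact_force: [0.7, -0.3, -0.5]
gripper_width: 19.6
t: 32.3
tool_pos: [555.8, -337.6, 243.3]
eef_rot: [-1.723, -2.075, -0.467]
contact_force: [0.4, -0.0, -0.7]
gripper_width: 19.5
tcp [ 555.8 -337.6  243.3] yaw 100.6 j [-0.74  0.82  0.68  0.35  2.05 -0.83] tool shift [-1.   1.3 12.5] turn tz 0.0 tilt z [-0.092  0.496 -0.864] grip 19.5
```

View pics/t22.png

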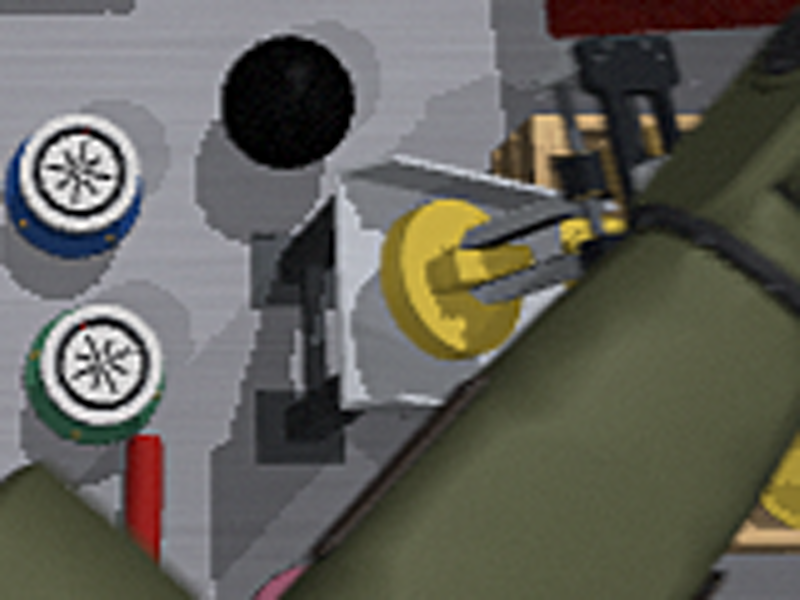

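```bash
python3 -m creep '[[-4,0,12,0,0,0,0],[-4,0,12,0,0,0,0],[0,0,0,0,0,0,0],[0,0,0,0,0,0,0.5],[0,0,0,0,0,0,0.5]]' 
python3 -m creep '[[0,0,0,0,0,0,0.5],[0,0,0,0,0,0,0.5],[0,0,0,0,0,0,0.5],[0,0,0,0,0,0,0.5],[0,0,0,0,0,0,0.5]]' 
python3 -m creep '[[0,0,-40,0,0,0,0.5],[0,0,-15,0,-10,0,0.5],[0,0,-15,0,-10,0,0.5],[0,0,-15,0,-10,0,0.5],[0,0,0,0,0,0,0.5]]' 
python3 - <<'E'
from h import *
togo((510,114,150),55)
s=cam('scene'); save('s23',s['img'],(120,60,280,180),5)
t=cam('top');save('t23',t['img'],(180,120,500,280),2.5)
for q in caps(t,amin=300): print(q[0],onz(t,*q[0],62).round(0))
E
```

```text
t: 32.98
tool_pos: [555.1, -332.2, 219.4]
eef_rot: [-1.726, -2.08, -0.462]
contact_force: [-0.0, -0.2, 0.1]
gripper_width: 36.3
t: 33.6
tool_pos: [554.9, -332.3, 218.3]
eef_rot: [-1.726, -2.078, -0.462]
contact_force: [1.1, 0.3, -0.5]
gripper_width: 46.9
t: 34.22
tool_pos: [561.9, -365.2, 298.1]
eef_rot: [2.001, 2.415, -0.001]
contact_force: [0.1, -0.1, 0.3]
gripper_width: 47.0
tcp [ 561.9 -365.2  298.1] yaw 100.7 j [-0.63  0.54  0.91 -0.    1.69 -0.82] tool shift [481.1  37.7 146. ] turn tz 45.7 tilt z [ 0.004 -0.004 -1.   ] grip 47.0
[433.9781189 207.81987  ] [ 483. -597.   62.]
[217.87860107 202.2857666 ] [507. 114.  62.]
```

View pics/s23.png

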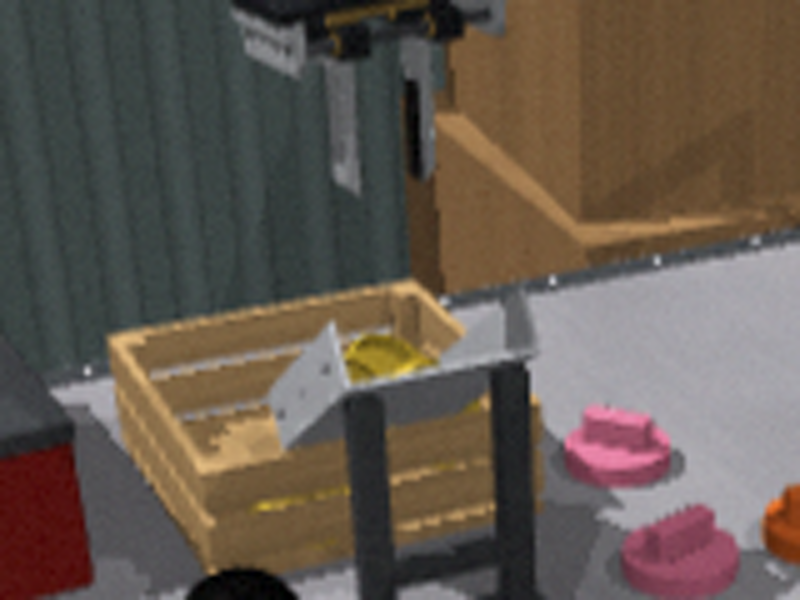

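View pics/t23.png

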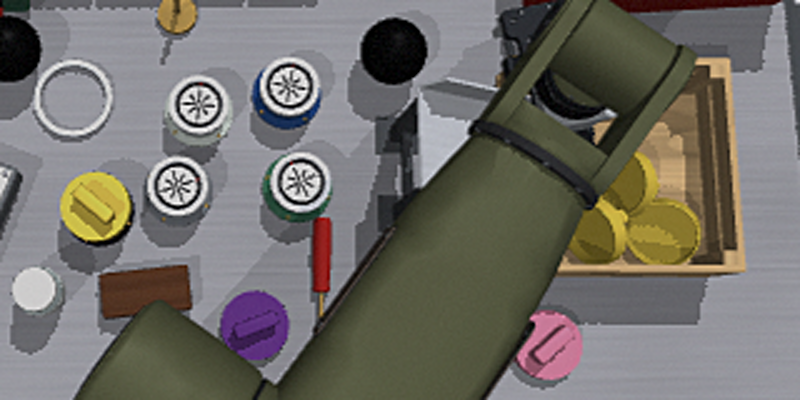

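```bash
python3 -m creep '[[53,4,0,0,0,0,0.5],[53,4,0,0,0,0,0.5],[54,4,0,0,0,0,0.5],[54,4,0,0,0,0,0.5],[53,4,0,0,0,0,0.5]]' 
python3 -m creep '[[54,4,5,0,0,0,0.5],[53,4,5,0,0,0,0.5],[54,5,10,0,0,0,0.5],[53,5,10,0,0,0,0.5],[0,0,20,0,0,10,0.5]]' 
python3 -m creep '[[0,0,20,0,0,10,0.5],[0,0,25,0,0,10,0.5],[0,0,25,0,0,10,0.5],[0,0,25,0,0,5.7,0.5],[0,0,0,0,0,0,0.5]]' 
python3 - <<'E'
from h import *
w=cam('wrist'); save('w24',w['img'],s=1.5)
togo((510,114,45),55)
for q in caps(w):print(q[0]*1.5,np.array(q[1])*1.5,onz(w,*q[0],62).round(1))
t=cam('top');save('t24',t['img'],(320,120,500,255),4)
E
```

```text
t: 34.95
tool_pos: [531.7, -99.8, 293.5]
eef_rot: [-2.007, -2.412, 0.001]
contact_force: [0.5, 0.3, 0.4]
gripper_width: 47.1
t: 35.58
tool_pos: [510.4, 115.3, 243.7]
eef_rot: [-2.209, -2.23, 0.002]
contact_force: [1.4, -0.8, 0.2]
gripper_width: 46.7
t: 36.2
tool_pos: [509.7, 112.2, 147.4]
eef_rot: [-2.786, -1.445, 0.009]
contact_force: [-0.1, 0.7, 0.4]
gripper_width: 47.0
tcp [510.4 112.4 149. ] yaw 54.9 j [0.15 0.27 1.63 0.   1.25 0.76] tool shift [  1.3  -1.  104. ] turn tz -0.1 tilt z [-0.003  0.    -1.   ] grip 47.2
[385.46580505 277.58539581] [131.71785736 133.25362015] [510.9 115.9  62. ]
```

View pics/w24.png

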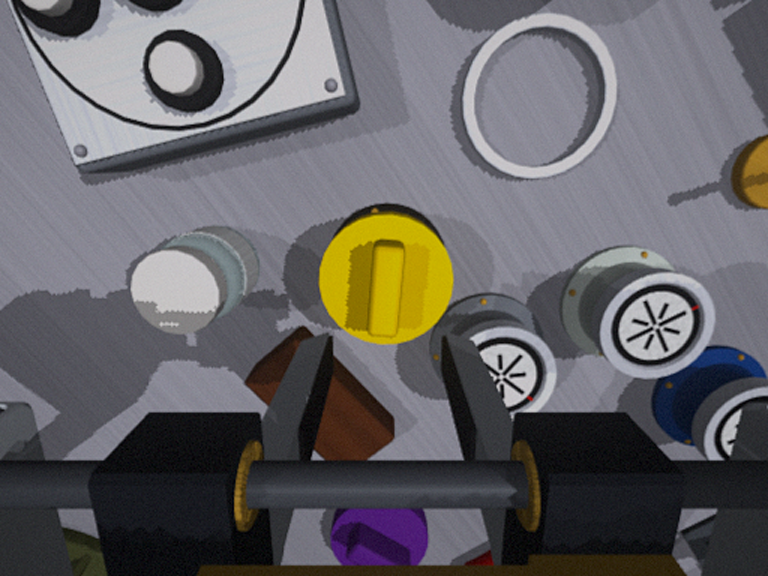

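View pics/t24.png

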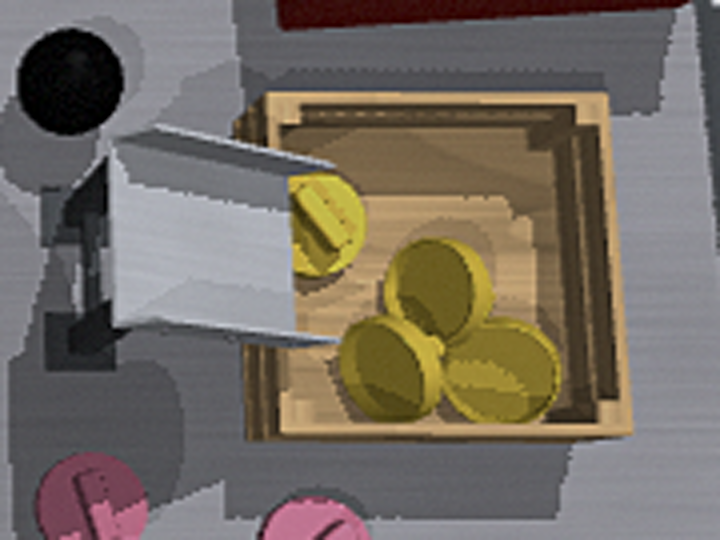

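```bash
python3 -m creep '[[3,-1,35,0,0,0,0.5],[0,0,35,0,0,0,0.5],[0,0,20,0,0,0,0.5],[0,0,11,0,0,0,0.5],[0,0,3,0,0,0,0.5]]' 
python3 -m creep '[[0,0,0,0,0,0,0],[0,0,0,0,0,0,0],[0,0,0,0,0,0,0],[0,0,0,0,0,0,0],[0,0,0,0,0,0,0]]' 
python3 -m creep '[[0,0,-20,0,0,0,0],[0,0,-40,0,0,0,0],[0,0,-50,0,0,0,0],[0,0,-50,0,0,0,0],[0,0,-45,0,0,0,0]]' 
python3 - <<'E'
from h import *
togo((556,-210,250),100.6)
w=cam('wrist'); save('w25',w['img'],s=1)
E
```

```text
t: 36.92
tool_pos: [511.7, 115.9, 46.1]
eef_rot: [-2.788, -1.449, -0.0]
contact_force: [1.1, -0.4, 0.2]
gripper_width: 46.9
t: 37.55
tool_pos: [511.6, 116.0, 46.3]
eef_rot: [2.788, 1.448, 0.001]
contact_force: [-2.0, -0.2, 6.2]
gripper_width: 19.7
t: 38.17
tool_pos: [511.1, 115.9, 252.6]
eef_rot: [2.788, 1.448, 0.001]
contact_force: [-0.2, 0.3, -1.1]
gripper_width: 20.1
tcp [511.1 115.9 252.6] yaw 54.9 j [0.15 0.19 1.48 0.   1.47 0.77] tool shift [-240.8  224.1    2.6] turn tz -45.7 tilt z [ 0.  0. -1.] grip 20.1
```

View pics/w25.png

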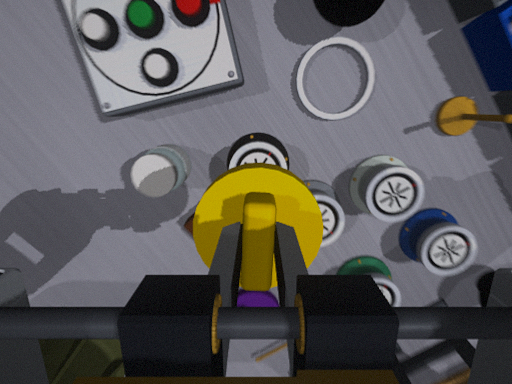

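```bash
python3 -m creep '[[-40,37,0,0,0,0,0],[-40,37,0,0,0,0,0],[-40,37,0,0,0,0,0],[-40,37,0,0,0,0,0],[-40,38,0,0,0,0,0]]' 
python3 -m creep '[[-40,38,0,0,0,0,0],[0,0,0,0,0,-10,0],[0,0,0,0,0,-10,0],[0,0,0,0,0,-10,0],[0,0,0,0,0,-10,0]]'
python3 -m creep '[[0,0,0,0,0,-5.7,0],[0,0,0,0,0,0,0],[-42,-8,2,0,0,0,0],[-42,-8,2,0,0,0,0],[-42,-8,2,0,0,0,0]]'
python3 -m creep '[[0,0,0,0,10,0,0],[0,0,0,0,10,0,0],[0,0,0,0,10,0,0],[0,0,0,0,0,0,0],[0,0,0,0,0,0,0]]' 
python3 - <<'E'
from h import *
togo((556,-332,232),100.6)
t=cam('top'); save('t26',t['img'],(280,120,440,240),5)
E
```

```text
t: 38.85
tool_pos: [548.3, -156.5, 250.5]
eef_rot: [-2.788, -1.448, 0.0]
contact_force: [1.3, 0.4, -0.6]
gripper_width: 19.6
t: 39.48
tool_pos: [556.4, -209.3, 250.3]
eef_rot: [-2.118, -2.32, 0.0]
contact_force: [0.1, -0.8, 0.4]
gripper_width: 19.8
t: 40.1
tool_pos: [555.9, -338.8, 244.5]
eef_rot: [-2.01, -2.414, 0.0]
contact_force: [0.6, 0.9, -1.0]
gripper_width: 20.1
t: 40.72
tool_pos: [556.3, -337.4, 245.0]
eef_rot: [-1.728, -2.079, -0.461]
contact_force: [0.7, 0.3, 0.4]
gripper_width: 20.2
tcp [ 556.3 -337.4  245. ] yaw 100.5 j [-0.74  0.81  0.68  0.34  2.05 -0.83] tool shift [-1.8  0.7 14. ] turn tz -0.1 tilt z [-0.091  0.489 -0.867] grip 20.2
```

View pics/t26.png

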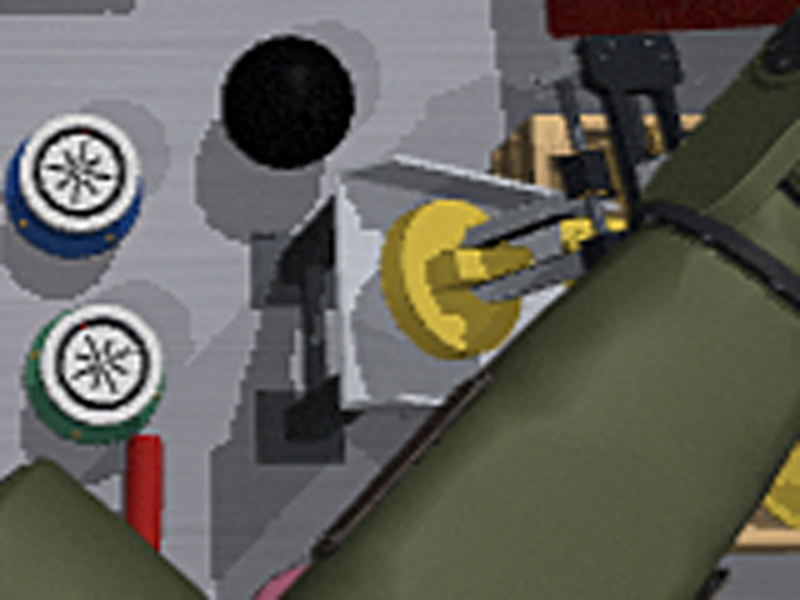

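```bash
python3 -m creep '[[-4,0,12,0,0,0,0],[-4,0,12,0,0,0,0],[0,0,0,0,0,0,0],[0,0,0,0,0,0,0.5],[0,0,0,0,0,0,0.5]]' 
python3 -m creep '[[0,0,0,0,0,0,0.5],[0,0,0,0,0,0,0.5],[0,0,0,0,0,0,0.5],[0,0,0,0,0,0,0.5],[0,0,0,0,0,0,0.5]]' 
python3 -m creep '[[0,0,-40,0,0,0,0.5],[0,0,-15,0,-10,0,0.5],[0,0,-15,0,-10,0,0.5],[0,0,-15,0,-10,0,0.5],[0,0,0,0,0,0,0.5]]' 
python3 -m creep '[[54,5,0,0,0,0,0],[54,5,0,0,0,0,0],[54,5,0,0,0,0,0],[54,5,0,0,0,0,0],[54,5,0,0,0,0,0]]' 
python3 -m creep '[[54,5,0,0,0,0,0],[54,5,0,0,0,0,0],[54,5,0,0,0,0,0],[54,5,0,0,0,0,0],[54,5,0,0,0,0,0]]' 
python3 -m creep '[[54,5,10,0,0,0,0],[0,0,20,0,0,0,0],[0,0,20,0,0,0,0],[0,0,0,0,0,0,0],[0,0,0,0,0,0,0]]' 
python3 - <<'E'
from h import *
t=cam('top');save('t27',t['img'],(320,120,500,255),4)
w=cam('wrist'); save('w27',w['img'],s=1.5)
togo((505,340,150),100.6)
E
```

```text
t: 41.4
tool_pos: [555.2, -332.7, 220.5]
eef_rot: [-1.726, -2.079, -0.462]
contact_force: [-1.0, 0.1, 0.7]
gripper_width: 36.4
t: 42.02
tool_pos: [555.1, -332.5, 220.0]
eef_rot: [-1.726, -2.078, -0.462]
contact_force: [0.7, 0.2, -0.4]
gripper_width: 47.1
t: 42.65
tool_pos: [562.1, -365.4, 299.8]
eef_rot: [2.001, 2.415, -0.001]
contact_force: [0.4, -0.7, -0.5]
gripper_width: 47.1
t: 43.28
tool_pos: [536.2, -95.8, 295.7]
eef_rot: [-2.006, -2.413, -0.0]
contact_force: [0.9, -0.2, 0.3]
gripper_width: 1.5
t: 43.9
tool_pos: [511.3, 174.3, 295.8]
eef_rot: [-2.007, -2.413, 0.003]
contact_force: [-0.0, 1.0, -0.4]
gripper_width: 0.7
t: 44.52
tool_pos: [507.0, 226.6, 247.0]
eef_rot: [-2.008, -2.415, -0.0]
contact_force: [0.2, 0.0, -0.6]
gripper_width: 0.2
tcp [507.  226.7 247.3] yaw 100.5 j [0.35 0.27 1.4  0.   1.48 0.17] tool shift [111.7  18.8  97.4] turn tz -0.1 tilt z [ 0.001  0.001 -1.   ] grip 0.6
```

View pics/t27.png

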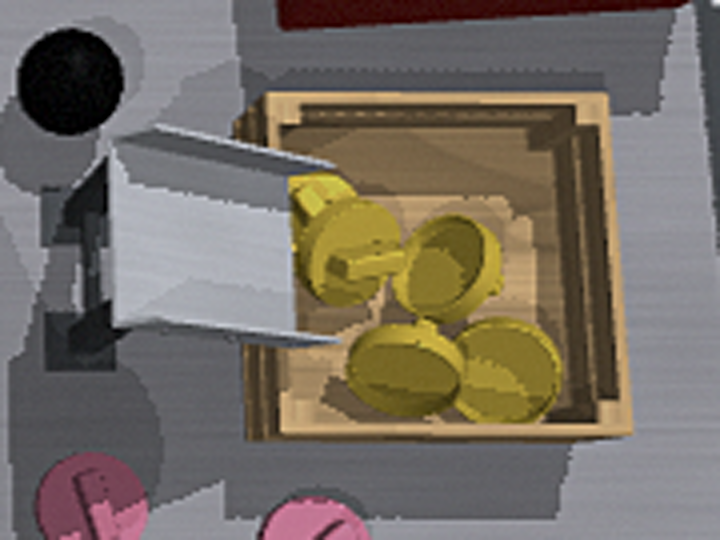

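View pics/w27.png

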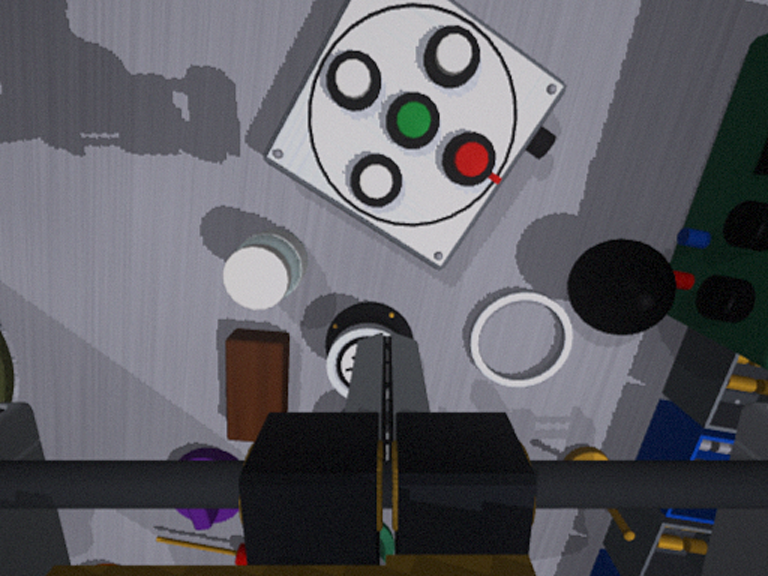

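```bash
python3 - <<'E'
from h import *
w=cam('wrist');t=cam('top');H=hsv(w)
masks={'red':cv2.inRange(H,(0,150,60),(6,255,255)),'green':cv2.inRange(H,(55,100,40),(85,255,255)),'white':cv2.inRange(H,(0,0,150),(180,60,255))}
seeds={'N red':('red',472,160),'E':('white',377,181),'S':('white',353,80),'W':('white',456,55),'R green':('green',413,119)}
P={}
from scipy.ndimage import label
for k,(m,u,v) in seeds.items():
    u/=1.5;v/=1.5
    l,n=label(masks[m]>0); i=l[int(v),int(u)]
    ys,xs=np.nonzero(l==i); c=(xs.mean(),ys.mean()); P[k]=onz(w,*c,82); print(k,i,len(xs),np.round(c,1),P[k].round(1))
g=P['R green']
for k in P: print(k,(P[k]-g)[:2].round(1),np.linalg.norm(P[k]-g).round(1))
# height check: red and green keys via top camera too
for k,c in (('N red',None),('R green',None)):
    Ht=hsv(t); mm=masks and cv2.inRange(Ht,*(((0,150,60),(6,255,255)) if 'red' in k else ((55,100,40),(85,255,255))))
    b=min(blobs(mm,20),key=lambda q:np.linalg.norm(onz(t,*q[0],82)-P[k])); 
    cw=proj(w,P[k]); print(k,tri([(w,*cw),(t,*b[0])]))
print('crate cap', onz(t,320+315/4,120+200/4,45).round(0), onz(t,320+350/4,120+250/4,80).round(0))
togo((P['N red'][0],P['N red'][1],90),100.5)
E
```

```text
N red 1 371 [314.1 105.9] [559.2 319.1  82. ]
E 699 374 [250.2 120.6] [486.6 288.2  82. ]
S 339 444 [234.8  51.8] [455.7 360.6  82. ]
W 176 454 [302.4  35. ] [528.2 391.7  82. ]
R green 5 457 [275.4  79.5] [507.5 339.8  82. ]
N red [ 51.7 -20.7] 55.7
E [-20.9 -51.7] 55.7
S [-51.7  20.8] 55.7
W [20.7 51.9] 55.9
R green [0. 0.] 0.0
N red (array([ 142.17953957,  183.18791802, 2799.98908157]), [np.float64(79.74853507814008), np.float64(79.74853507814024)])
R green (array([506.57850519, 340.33839704,  81.82540592]), [np.float64(1.0211627037176805), np.float64(1.0211627037176063)])
crate cap [ 614. -495.   45.] [ 565. -509.   80.]
tcp [506.8 226.8 247.2] yaw 100.6 j [0.35 0.27 1.4  0.   1.47 0.17] tool shift [ 81.1  68.4 157.2] turn tz 0.1 tilt z [ 0.001  0.    -1.   ] grip 0.7
```

```bash
python3 -m creep '[[41,34,20,0,0,0,0],[40,34,20,0,0,0,0],[0,0,50,0,0,0,0],[0,0,50,0,0,0,0],[0,0,35,0,0,0,0]]' 
python3 -m creep '[[0,0,2,0,0,0,0],[0,0,2,0,0,0,0],[0,0,2,0,0,0,0],[0,0,0,0,0,0,0],[0,0,0,0,0,0,0]]' 
python3 - <<'E'
from h import *
togo((559.2,319.1,60),100.5)
w=cam('wrist'); save('w28',w['img'],(170,120,350,255),4)
E
```

```text
t: 45.35
tool_pos: [558.0, 318.7, 69.4]
eef_rot: [-2.007, -2.416, 0.002]
contact_force: [0.8, -0.6, 0.4]
gripper_width: 0.5
t: 45.98
tool_pos: [558.7, 319.0, 66.1]
eef_rot: [2.007, 2.417, 0.001]
contact_force: [0.3, -0.3, -0.2]
gripper_width: 0.6
tcp [558.7 319.   66.1] yaw 100.6 j [0.46 0.61 1.34 0.   1.19 0.28] tool shift [-0.   0.5  6.1] turn tz 0.1 tilt z [ 0.001  0.    -1.   ] grip 0.6
```

View pics/w28.png

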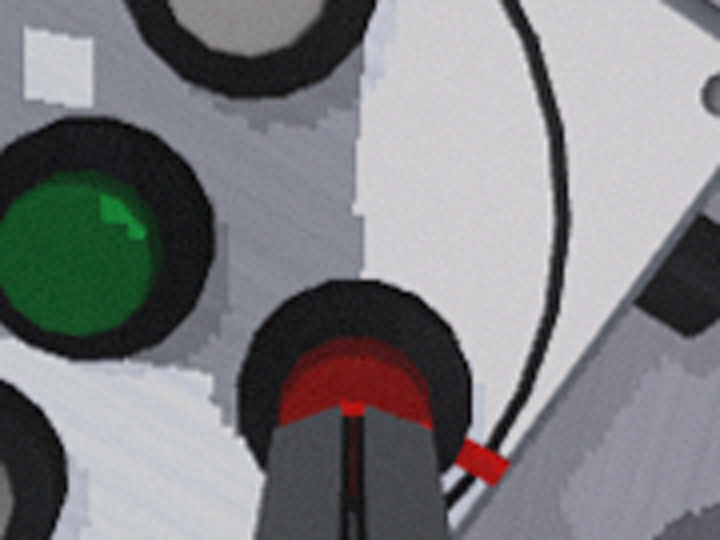

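```bash
python3 -m creep '[[0,0,2,0,0,0,0],[0,0,2,0,0,0,0],[0,0,2,0,0,0,0],[0,0,0,0,0,0,0],[0,0,0,0,0,0,0]]' 
python3 -m creep '[[0,0,2,0,0,0,0],[0,0,2,0,0,0,0],[0,0,0,0,0,0,0],[0,0,0,0,0,0,0],[0,0,0,0,0,0,0]]'
```

```text
t: 46.65
tool_pos: [558.6, 318.9, 59.6]
eef_rot: [2.007, 2.417, 0.0]
contact_force: [-0.2, -0.0, -0.4]
gripper_width: 0.5
t: 47.28
tool_pos: [558.5, 319.0, 55.6]
eef_rot: [-2.007, -2.417, -0.0]
contact_force: [-0.7, -0.1, 0.2]
gripper_width: 0.5
```

```bash
python3 -m creep '[[0,0,1,0,0,0,0],[0,0,1,0,0,0,0],[0,0,0,0,0,0,0],[0,0,0,0,0,0,0],[0,0,0,0,0,0,0]]' 
python3 -m creep '[[0,0,1,0,0,0,0],[0,0,1,0,0,0,0],[0,0,0,0,0,0,0],[0,0,0,0,0,0,0],[0,0,0,0,0,0,0]]'
```

```text
t: 47.9
tool_pos: [558.5, 318.9, 53.6]
eef_rot: [2.007, 2.417, 0.0]
contact_force: [-0.0, 0.8, -0.1]
gripper_width: 0.4
t: 48.52
tool_pos: [558.6, 319.0, 51.6]
eef_rot: [2.007, 2.417, 0.0]
contact_force: [-0.0, 0.2, 2.4]
gripper_width: 0.8
```

```bash
python3 -m creep '[[0,0,2,0,0,0,0],[0,0,1,0,0,0,0],[0,0,0,0,0,0,0],[0,0,0,0,0,0,0],[0,0,0,0,0,0,0]]' 
python3 -m creep '[[0,0,1,0,0,0,0],[0,0,1,0,0,0,0],[0,0,0,0,0,0,0],[0,0,0,0,0,0,0],[0,0,0,0,0,0,0]]'
```

```text
t: 49.15
tool_pos: [558.6, 319.0, 48.7]
eef_rot: [2.007, 2.417, 0.0]
contact_force: [0.1, 0.1, 4.6]
gripper_width: 0.1
t: 49.78
tool_pos: [558.6, 319.0, 46.9]
eef_rot: [2.007, 2.417, 0.001]
contact_force: [-1.4, -0.3, 8.6]
gripper_width: 0.1
```

```bash
python3 -m creep '[[0,0,1,0,0,0,0],[0,0,0,0,0,0,0],[0,0,0,0,0,0,0],[0,0,0,0,0,0,0],[0,0,0,0,0,0,0]]'
python3 - <<'E'
from h import *
w=cam('wrist'); save('w29',w['img'],(170,60,350,255),3)
togo((486.6,288.2,60),100.5)
E
```

```text
t: 50.4
tool_pos: [558.7, 319.1, 46.8]
eef_rot: [2.007, 2.417, 0.001]
contact_force: [-3.9, -2.2, 15.7]
gripper_width: 0.6
tcp [558.7 319.1  46.8] yaw 100.6 j [ 0.46  0.63  1.36 -0.    1.15  0.28] tool shift [-17.1 -76.6 -13.3] turn tz 0.1 tilt z [ 0.001  0.    -1.   ] grip 0.6
```

View pics/w29.png

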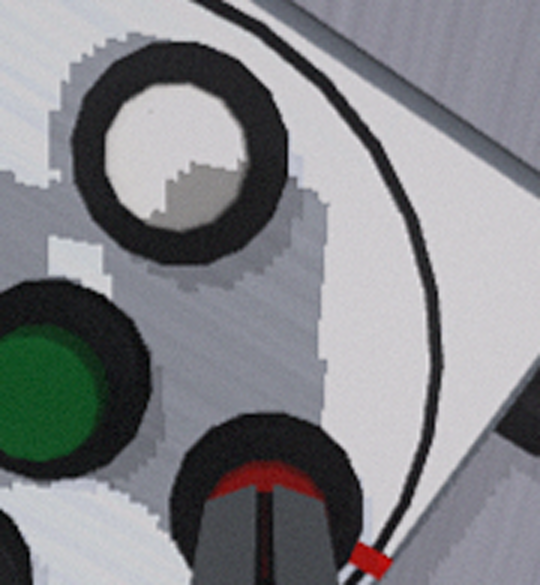

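```bash
python3 -m creep '[[0,0,-34,0,0,0,0],[-9,-38,0,0,0,0,0],[-8,-38.5,0,0,0,0,0],[0,0,14,0,0,0,0],[0,0,12,0,0,0,0]]'
python3 -m creep '[[0,0,0,0,0,0,0],[0,0,2,0,0,0,0],[0,0,2,0,0,0,0],[0,0,2,0,0,0,0],[0,0,1.5,0,0,0,0]]'
python3 - <<'E'
from h import *
togo((486.6,288.2,46.3),100.5)
w=cam('wrist'); save('w30',w['img'],(170,60,350,255),3)
E
```

```text
t: 51.08
tool_pos: [486.7, 288.3, 52.6]
eef_rot: [-2.007, -2.417, 0.0]
contact_force: [0.3, 0.3, 1.2]
gripper_width: 0.2
t: 51.7
tool_pos: [487.0, 288.4, 46.7]
eef_rot: [2.007, 2.416, 0.002]
contact_force: [-5.1, -2.8, 17.5]
gripper_width: 0.4
tcp [487.  288.4  46.7] yaw 100.6 j [ 0.47  0.47  1.61 -0.    1.06  0.29] tool shift [-0.1 -0.4  0.4] turn tz 0.1 tilt z [ 0.001  0.001 -1.   ] grip 0.4
```

View pics/w30.png

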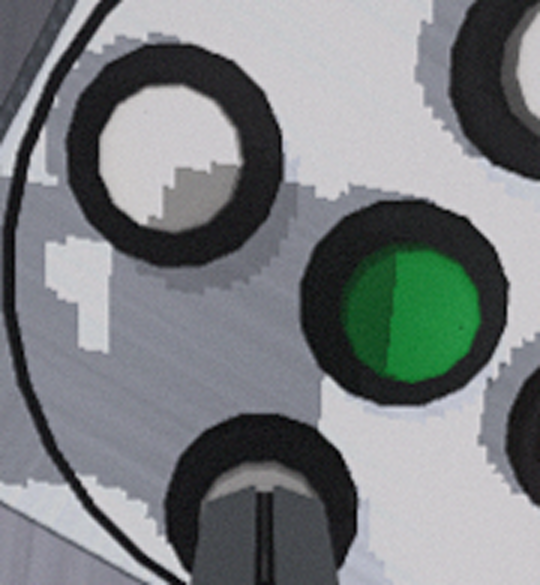

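```bash
python3 -m creep '[[0,0,0,0,0,0,0],[0,0,-34,0,0,0,0],[38.5,-8.5,0,0,0,0,0],[38.5,-8.5,0,0,0,0,0],[0,0,14,0,0,0,0]]'
python3 -m creep '[[0,0,12,0,0,0,0],[0,0,0,0,0,0,0],[0,0,2,0,0,0,0],[0,0,2,0,0,0,0],[0,0,2,0,0,0,0]]'
python3 -m creep '[[0,0,1,0,0,0,0],[0,0,0,0,0,0,0],[0,0,0,0,0,0,0],[0,0,0,0,0,0,0],[0,0,0,0,0,0,0]]'
python3 - <<'E'
from h import *
togo((455.7,360.6,46.3),100.5)
togo((528.2,391.7,46.3),100.5)
w=cam('wrist'); save('w31',w['img'],(170,60,350,255),3)
E
```

```text
t: 52.38
tool_pos: [454.9, 362.8, 66.2]
eef_rot: [2.004, 2.42, 0.003]
contact_force: [-0.1, -0.3, -0.4]
gripper_width: 0.5
t: 53.0
tool_pos: [456.1, 360.5, 48.3]
eef_rot: [2.007, 2.416, 0.001]
contact_force: [1.0, -3.1, 4.2]
gripper_width: 0.4
t: 53.62
tool_pos: [455.7, 360.8, 47.2]
eef_rot: [2.007, 2.417, 0.001]
contact_force: [2.6, -1.5, 4.4]
gripper_width: 0.5
tcp [455.7 360.8  47.2] yaw 100.6 j [ 0.61  0.5   1.56 -0.    1.08  0.42] tool shift [-0.2 -0.1  0.9] turn tz 0.1 tilt z [ 0.  0. -1.] grip 0.5
tcp [455.7 360.8  47.2] yaw 100.6 j [ 0.61  0.5   1.56 -0.    1.08  0.42] tool shift [17.  76.9  0.9] turn tz 0.1 tilt z [ 0.  0. -1.] grip 0.5
```

View pics/w31.png

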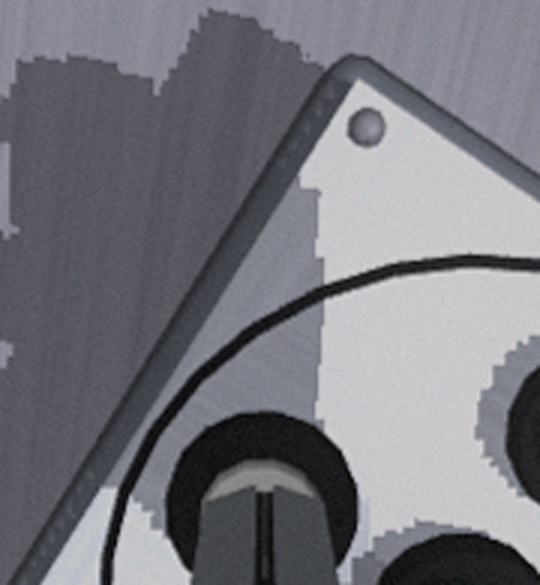

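```bash
python3 -m creep '[[0,0,1,0,0,0,0],[0,0,0.7,0,0,0,0],[0,0,0,0,0,0,0],[0,0,0,0,0,0,0],[0,0,0,0,0,0,0]]'
python3 -m creep '[[0,0,-34,0,0,0,0],[8.5,38.5,0,0,0,0,0],[8.5,38.5,0,0,0,0,0],[0,0,14,0,0,0,0],[0,0,10,0,0,0,0]]'
python3 -m creep '[[0,0,0,0,0,0,0],[0,0,2,0,0,0,0],[0,0,2,0,0,0,0],[0,0,2,0,0,0,0],[0,0,2,0,0,0,0]]'
python3 -m creep '[[0,0,1,0,0,0,0],[0,0,1,0,0,0,0],[0,0,0,0,0,0,0],[0,0,0,0,0,0,0],[0,0,0,0,0,0,0]]'
python3 - <<'E'
from h import *
togo((528.2,391.7,46.3),100.5)
togo((507.5,339.8,46.3),100.5)
w=cam('wrist'); save('w32',w['img'],(170,60,350,255),3)
E
```

```text
t: 54.3
tool_pos: [455.8, 361.0, 46.7]
eef_rot: [2.007, 2.417, 0.002]
contact_force: [-2.0, -6.2, 17.8]
gripper_width: 0.6
t: 54.92
tool_pos: [526.7, 391.2, 53.3]
eef_rot: [-2.006, -2.416, 0.004]
contact_force: [-0.0, 0.1, 0.5]
gripper_width: 0.1
t: 55.55
tool_pos: [528.1, 391.7, 47.6]
eef_rot: [-2.007, -2.417, -0.0]
contact_force: [-3.0, 0.1, 4.2]
gripper_width: 0.5
t: 56.18
tool_pos: [528.2, 391.8, 46.8]
eef_rot: [2.007, 2.417, 0.001]
contact_force: [-8.1, -3.4, 15.0]
gripper_width: 0.3
tcp [528.2 391.8  46.8] yaw 100.6 j [0.58 0.66 1.31 0.   1.17 0.4 ] tool shift [-0.1  0.   0.5] turn tz 0.1 tilt z [ 0.     0.001 -1.   ] grip 0.3
tcp [528.2 391.8  46.8] yaw 100.6 j [0.58 0.66 1.31 0.   1.17 0.4 ] tool shift [-47.3 -29.9   0.5] turn tz 0.1 tilt z [ 0.     0.001 -1.   ] grip 0.3
```

View pics/w32.png

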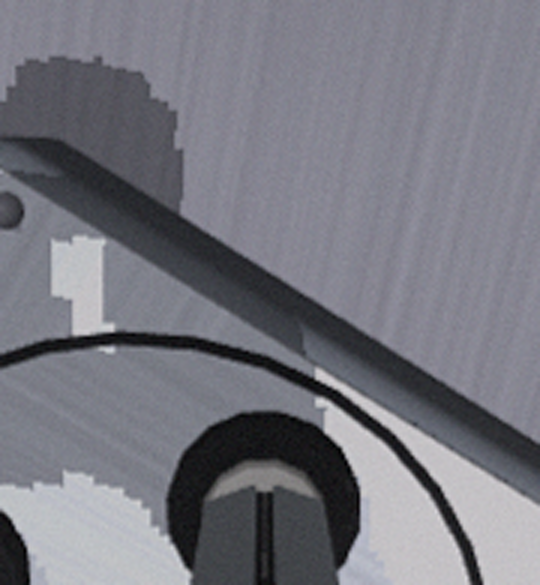

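Now the green record key.

```bash
python3 -m creep '[[0,0,-34,0,0,0,0],[-24,-15,0,0,0,0,0],[-23.5,-15,0,0,0,0,0],[0,0,14,0,0,0,0],[0,0,10,0,0,0,0]]'
python3 -m creep '[[0,0,0,0,0,0,0],[0,0,2,0,0,0,0],[0,0,2,0,0,0,0],[0,0,2,0,0,0,0],[0,0,2,0,0,0,0]]'
python3 -m creep '[[0,0,1,0,0,0,0],[0,0,1,0,0,0,0],[0,0,0,0,0,0,0],[0,0,0,0,0,0,0],[0,0,0,0,0,0,0]]'
python3 - <<'E'
from h import *
togo((507.5,339.8,46.3),100.5)
w=cam('wrist'); save('w33',w['img'],(170,60,350,255),3)
E
```

```text
t: 56.85
tool_pos: [507.4, 339.6, 54.2]
eef_rot: [-2.007, -2.417, 0.001]
contact_force: [1.0, -0.0, 0.1]
gripper_width: 0.3
t: 57.48
tool_pos: [507.6, 339.8, 47.7]
eef_rot: [2.007, 2.417, 0.002]
contact_force: [-0.3, 2.8, 4.6]
gripper_width: 0.6
t: 58.1
tool_pos: [507.7, 339.8, 46.8]
eef_rot: [2.007, 2.417, 0.002]
contact_force: [-4.3, 1.7, 14.3]
gripper_width: 0.1
tcp [507.7 339.8  46.8] yaw 100.6 j [0.53 0.56 1.47 0.   1.11 0.34] tool shift [-0.  -0.2  0.5] turn tz 0.1 tilt z [ 0.001  0.001 -1.   ] grip 0.1
```

View pics/w33.png

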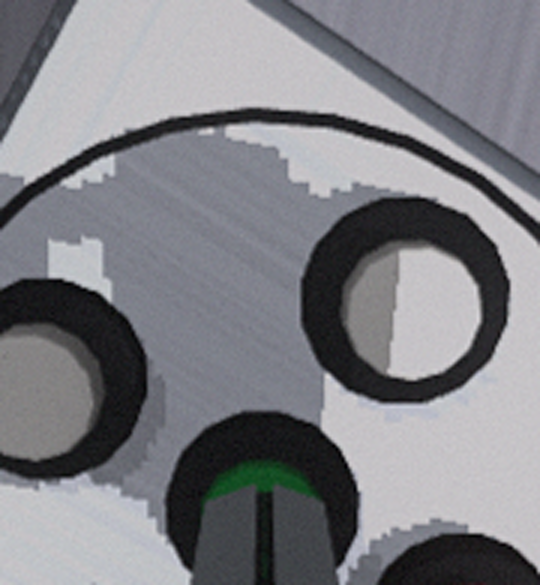

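Pressed to its stop. I'll raise the arm clear and check everything.

```bash
python3 -m creep '[[0,0,-30,0,0,0,0],[0,0,-50,0,0,0,0],[-30,0,-50,0,0,0,0],[-30,0,-50,0,0,0,0],[-30,0,0,0,0,0,0]]'
python3 -m creep '[[0,0,0,0,0,0,0],[0,0,0,0,0,0,0],[0,0,0,0,0,0,0],[0,0,0,0,0,0,0],[0,0,0,0,0,0,0]]'
python3 - <<'E'
from h import *
t=cam('top');save('t34',t['img'],(100,100,500,300),2)
w=cam('wrist');save('w34',w['img'],s=1)
print(tool()[2]['contact_force'],tool()[2]['t'])
E
```

```text
t: 58.78
tool_pos: [525.1, 250.2, 229.1]
eef_rot: [2.005, 2.414, 0.008]
contact_force: [-0.5, -0.5, -1.3]
gripper_width: 0.5
t: 59.4
tool_pos: [523.8, 251.2, 225.2]
eef_rot: [-2.006, -2.417, 0.0]
contact_force: [0.4, -0.1, 0.6]
gripper_width: 0.4
[ 0.05536661 -0.55225345 -1.34980016] 59.5
```

View pics/t34.png

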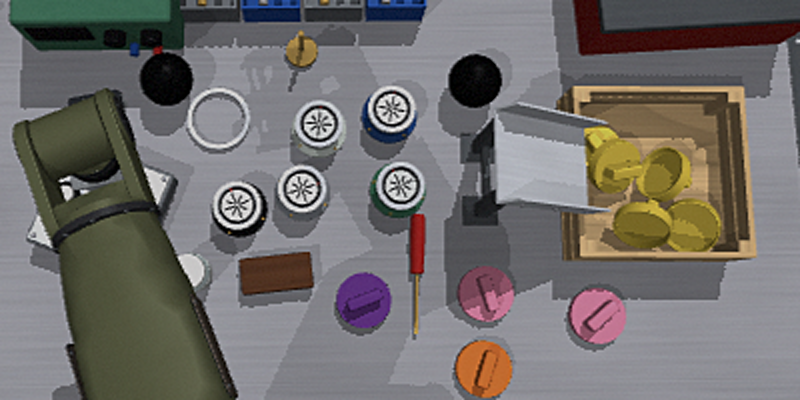

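View pics/w34.png

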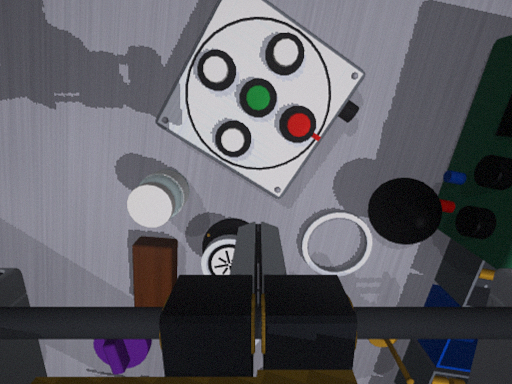

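All five compasses are bare, the five caps lie still in the crate, the keys are back up and the bystanders have not moved.

```bash
python3 -c "
from workcell import sign_off; print(sign_off())"
```

```text
the job is handed in; nothing more can be done
None
```

The job is handed in at about 59.5 s, well inside the 210 s limit; `sign_off()` gave no verdict.

- **Caps:** All five compasses wore yellow caps. I lifted them off in the order green, blue, white, grey, black and let each go in the chute.
- **Keys:** I pressed north, east, south, west and record, each against its stop with 14 to 18 N on the tool. That is well past the 5 N a key needs.
- **Last checks:**
  - The pictures show five bare compasses and five caps at rest in the crate.
  - The keys look back up in the wrist picture. I saw no joint readings for them.
  - The bystanders look unmoved, the look-alikes are untouched, and the arm is clear of everything.

**Disagreements:**
- **Fingertips:** They stand about 30 mm behind where `tcp_to_tips` (8 mm) puts them. My first grasp on the green cap closed above its rib without harm, and I then went about 30 mm lower on every cap.
- **Chute edge:** I measured it at about 217 mm against the stated 225 mm, and kept clearance for both.
- **Height checks:** The rough cap-height check on the first cap from two wrist views was too noisy to use (46 mm against about 62 mm), so the grasp heights come from the stated cap height and the measured fingertips. The two-view height check of the red key also failed, through a wrong match; the green key's agreed at 82 mm.

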